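# Clamp the fence with a T-bolt

### The arm

A 7-joint arm with a two-finger parallel gripper is mounted at the origin on the work surface; the furniture and walls round the work are solid. World frame = base frame: x ahead of the robot, y to its left, z up, the work surface at z = 0. Lengths are in m, angles in rad, forces in N, time in s.
With the tool pointing down it reaches from about 0.425 to 0.925 m from the base axis. Payload 6.8 kg.
Tool frame: the origin (TCP) lies at the very end of the fingers, on their centre line; the grasp point (between the pads) lies r.grasp_offset behind it (r.grasp_offset is the distance from the TCP to the grasp point, in m); z points along the fingers, y is the direction in which the jaws open and shut (so a half turn about z gives the same grasp; the last joint's range is limited). The gripper opens to 85 mm and grips with 20 to 120 N. Pads are 22 mm wide; open, the fingers measure 114 mm over their backs; the gripper's body (76 mm by 85 mm) begins 54 mm behind the grasp point. The pads swing forward as they close: fully open they stand 13 mm farther back than shut.
Start: joints at [1.154, 0.477, 0.022, 1.555, -0.011, 1.109, -0.083], TCP at [0.205, -0.643, 0.231] pointing down, gripper open.
Joint ranges: [-2.96, 2.96], [-0.34, 2.1], [-1.41, 1.46], [0.24, 2.44], [-1.37, 4.51], [0.17, 1.92], [-2.96, 2.96]. Speed limits (rad/s): [2.39, 2.39, 3.14, 3.14, 3.14, 3.14, 3.14].

### API

Orientations are given as a rotation vector (axis times angle).
In Python, from bench import r gives the robot as it stands.
- The arm moves only by the shell command python3 -m jog 'ROWS' [FORCE]. ROWS is JSON, one flat list of numbers, 7 for each row, row after row: the turn, a rotation vector about the tool's x, y, z normalised to -1 to 1, where 1 is 180 degrees, then the shift along the tool's x, y, z normalised to -1 to 1, where 1 is 200 mm, then the opening, from 0 (shut) to 1 (fully open). In form: [wx, wy, wz, x, y, z, hand, wx, wy, wz, x, y, z, hand, ...]. A call has 1 to 12 rows; each row is the pose to reach, as a shift and turn from the pose measured when the call began, along the tool's axes at that moment, turning the shorter way round; what a row does not reach only later rows make up. A row lasts 1/10 s, in which the tool goes at most 50 mm and 8.59 degrees, less where a joint would pass 70% of its speed; a pose out of reach is approached as far as the arm can. A call with a number of a shift or a turn outside -1 to 1 is refused whole. A call with a gripper value outside its range is refused whole. The fingers move at their own pace and stop on an object; FORCE is the grip in N (left out, the last holds). Time passes only in rows, so rows that repeat a pose let the fingers close. It gives the time, the measured TCP pose, the force and the opening at its end, in the units of the state.
- r.get_obs(): the state, without advancing time (a new reading comes with each control period).
- r.grab_frame(name): name is "side" or "top"; returns the picture (480x640x3 uint8, red, green, blue); there is no depth.
- r.calibration(name): a dict with "K" (3x3 intrinsics, pixels), "origin" and "rotation" of the camera in the world. Camera axes: x right, y up, looking along -z (the intrinsics and any distortion apply to the point x, -y, -z); pixel columns grow to the right and rows downward; lengths in m; the calibration is good to about 2 mm. A picture is of the moment at which its call begins. calibration takes no time and is no camera call.
- r.hand_in(): hands the job in, once; it reports no verdict.
The state is a dict: "clock": time; "joints": joint angles; "qvel": joint speeds; "tau": joint torques, N m; "tcp_pos": TCP position; "orientation": TCP orientation; "contact_force": force on the tool from outside, world axes, zero at the start; "moment": the same for the moment, N m; "grip_width": finger opening in m.
Only numpy, scipy, OpenCV 4.12 (cv2) and the standard library are available. Lean on these libraries where they do the work, as an engineer would, in place of code of your own. Each camera call takes 0.05 s, during which the arm holds its last target.

### The job

Clamp the fence to the metal bed: lift the T-bolt out of its wooden stand, lower its head lengthwise into the bed's slot in front of the fence, slide it into the fence's notch until it is fully home, turn it clockwise until the head stands square across the slot under the lips, and screw the square nut down onto the fence. Leave the nut snug, with feeling: firm enough to hold, not overtight, without shifting the fence or pushing away the cutter ring and the tiles.

Things in the scene. Friction and masses are not known exactly. Their poses are not given: they have to be found in the camera images.
- bed: Fixed aluminium T-slot bed, 260 x 120 x 24 mm, one slot along its whole length. Origin: centre of its underside; x along the slot (away from the robot), y across, z up. Slot axis y = 0: mouth 21 mm wide between lips 9 mm thick; below them a chamber 34 mm wide, its floor 6 mm and its ceiling (the lips' underside) 15 mm above the origin.
- fence: Steel fence on the bed, 110 mm wide, keyed to the slot; a stiff slide (12 N) that must stay where it is. Foot 10 mm thick, its top 34 mm over the table. Origin: where the bolt's axis belongs when home, at the foot's underside; axes as the bed's. The notch ends 7 mm behind it, so the stem touches 1 mm past the origin. The upright face, 32 mm tall, stands 68 mm behind.
- notch_mouth (a point): Mouth of the fence's notch: front edge of the foot, top side, on the slot's axis, 26 mm before the fence's origin. The notch is 17 mm wide and open towards the bed's -x. It takes the 12 mm stem but not the head: the head enters the slot at least 17 mm before this edge (middle of the head), then slides under.
- clamp_nut: Square steel nut on the bolt, the part to grip: 24 x 24 mm across flats, 32 mm tall. Origin: centre of the square part, 49 to 51 mm above bolt_head at the start; x and y normal to the flats, at any yaw to the head. Clockwise from above screws it down, 12 mm a turn. Loose it drags by 0.03 N m, so turning it turns the whole bolt until the head is stopped; then 1.5 to 2.4 rad more until it grips.
- flange (a point): Underside of the nut's round flange (34 mm across, 4 mm thick), on the axis, 20 mm below the nut's centre; it comes to press on the fence's foot. From first grip to overtight is about 0.6 rad of nut. Turning torque is about 0.08 N m at 10 N of clamping, 0.15 to 0.2 N m at 20 to 40 N (snug), 0.33 N m at 80 N (overtight).
- bolt_head (a point): Centre of the underside of the T-bolt's head; x along the head's long side, z up the stem. Head 32 x 17 x 7 mm, two opposite corners rounded, so that in the slot it turns clockwise by 90 to 103 degrees until the chamber's walls stop it. Stem 12 mm thick, up to 80 mm above this point. Bolt and nut weigh about 0.2 kg.
- stand: Fixed wooden block, 85 x 70 x 28 mm, in which the bolt stands upright at the start; origin: centre of its underside. Its pocket, 36 x 21 mm, is 14 mm deep; its floor, on which the head stands, is 14 mm above the table.
- tool_chest: Fixed wooden tool chest to the right of the bed with its lid standing open; fills x 0.21 to 0.56, y -0.27 to 0.00, up to 0.35 m high. An obstacle: pass above or behind it.
- cutter: Loose grey ring cutter, 66 mm across, 30 mm tall, origin under its centre. Bystander.
- tile_a: Loose glaze test tile, 55 x 42 x 7 mm, half teal, origin under its centre. Bystander.
- tile_b: Loose glaze test tile, 55 x 42 x 7 mm, half dark, origin under its centre. Bystander.
Not all that is in view belongs to the job. What is shaped like the part that bears clamp_nut but blue is not meant.

How it is judged:
At the end, for the whole second after the job is handed in: The bolt's head is in the slot's chamber under the lips, within 5 mm of home in the fence's notch and within 23 degrees of square across the slot, and the nut presses on the fence with over 8 N (z of bolt_head in the frame of bed between 0.004 and 0.011 m and horizontal distance between bolt_head and fence below 0.005 m and angle between the x axis of bolt_head and the y axis of bed, either way round below 0.4 rad and contact force between clamp_nut and fence above 8 N); the robot touches nothing.
It fails at once if the nut is overtightened: it presses on the fence with over 80 N (contact force between clamp_nut and fence above 80 N).
It fails at once if the fence is shifted by over 4 mm (distance of fence from where it was at the start of the episode above 0.004 m).
It fails at once if the cutter ring or a tile is pushed away by over 30 mm (distance of any of cutter, tile_a, tile_b from where it was at the start of the episode above 0.03 m).
It also fails if it takes over 72 s, if anything falls off the work surface, if the arm or the gripper's body presses on something with over 40 N, if the wrist force passes 120 N, or if a joint passes its speed limit or range.

## Working session

There is one attempt and no reset: what is moved stays moved. The work goes in short steps, Python scripts to look and compute and a shell command to move; the robot and the scene stay as the last step left them, time stands still between calls to the robot, and variables do not carry over. Pictures are saved under pics/ and viewed, and the job is handed in when it is done.

```bash
ls; mkdir -p pics; python3 - <<'E'
from bench import r
import cv2
o=r.get_obs()
for k,v in o.items(): print(k,v)
print(r.grasp_offset)
for n in("side","top"):
    c=r.calibration(n);print(n,c)
    cv2.imwrite(f"pics/{n}0.png",r.grab_frame(n)[:,:,::-1])
E
```

```text
pics
clock 0.0
joints [ 1.15392318  0.47779884  0.02234147  1.55646919 -0.01150854  1.1092967
 -0.08309669]
qvel [-0.00146922  0.00149512  0.00016425 -0.00120848 -0.00014682  0.00017905
 -0.00070722]
tau [-1.21029858e-03 -5.96451902e+01  1.60721295e+00 -2.81200737e+01
  1.24255262e-02  9.34130891e-03  8.16309034e-05]
tcp_pos [ 0.20492925 -0.64250867  0.23031911]
orientation [-3.10244597e+00 -4.82848914e-01  6.46573193e-04]
contact_force [ 0.74657138  0.06392608 -0.10227684]
moment [-0.01425088 -0.02104701  0.01917213]
grip_width 0.08532892016153074
0.0187
side {'K': array([[463.46029694,   0.        , 313.08524461],
       [  0.        , 463.46029694, 237.27062963],
       [  0.        ,   0.        ,   1.        ]]), 'origin': array([0.44544231, 0.81647451, 0.57993543]), 'rotation': array([-0.00822212, -1.39434611, -2.78605019])}
top {'K': array([[593.24607015,   0.        , 328.73408352],
       [  0.        , 593.24607015, 242.74195489],
       [  0.        ,   0.        ,   1.        ]]), 'origin': array([0.23923047, 0.11771666, 1.33073323]), 'rotation': array([ 0.11683624, -0.14048879, -1.57093112])}
```

View pics/side0.png

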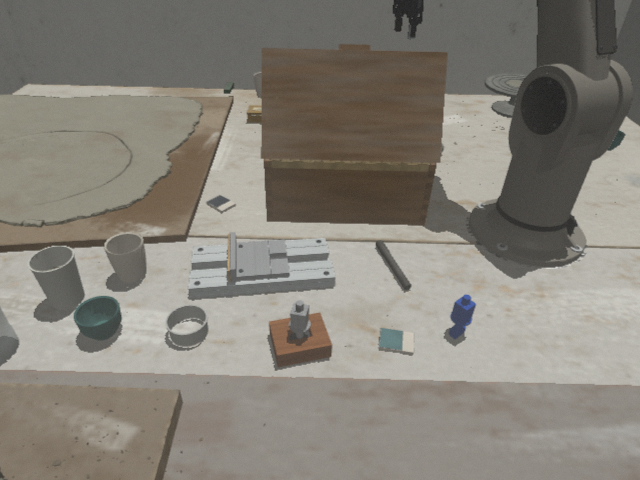

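View pics/top0.png

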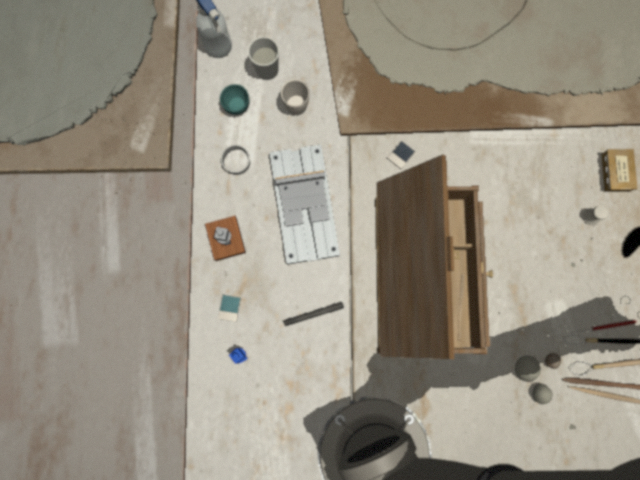

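```bash
cat > h.py <<'E'
from bench import r
import cv2, numpy as np
from scipy.spatial.transform import Rotation as R
C={n:r.calibration(n) for n in("side","top")}
def ray(n,p):
    c=C[n];v=np.linalg.inv(c["K"])@np.array([p[0],p[1],1.]);d=R.from_rotvec(c["rotation"]).apply(v*[1,-1,-1]);return c["origin"],d
def onz(n,p,z):
    o,d=ray(n,p);return o+d*(z-o[2])/d[2]
def proj(n,P):
    c=C[n];v=R.from_rotvec(c["rotation"]).inv().apply(np.array(P)-c["origin"])*[1,-1,-1];q=c["K"]@v;return q[:2]/q[2]
def tri(ps,pt):
    o1,d1=ray("side",ps);o2,d2=ray("top",pt)
    t=np.linalg.lstsq(np.c_[d1,-d2],o2-o1,rcond=None)[0];a=o1+d1*t[0];b=o2+d2*t[1];return (a+b)/2,np.linalg.norm(a-b)
def crop(src,x,y,w,h,s,out):
    im=cv2.imread(src) if isinstance(src,str) else src
    cv2.imwrite(out,cv2.resize(im[y:y+h,x:x+w],None,fx=s,fy=s,interpolation=cv2.INTER_CUBIC))
E
python3 - <<'E'
from h import *
crop("pics/top0.png",200,140,150,130,5,"pics/tc.png")
crop("pics/top0.png",200,210,60,60,10,"pics/tn.png")
crop("pics/side0.png",180,220,180,150,4,"pics/sc.png")
for P in [(0,0,0),(.5,.1,0)]: print(proj("top",P),proj("side",P))
E
```

```text
[374.98251082 453.27563475] [523.39801106 230.93898065]
[327.35551774 225.08515462] [288.42871946 254.08514817]
```

View pics/tc.png

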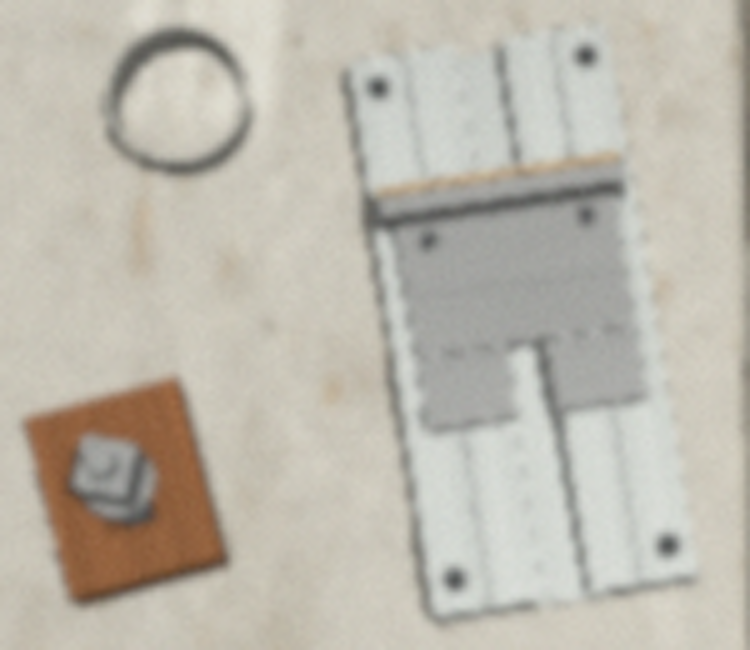

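View pics/tn.png

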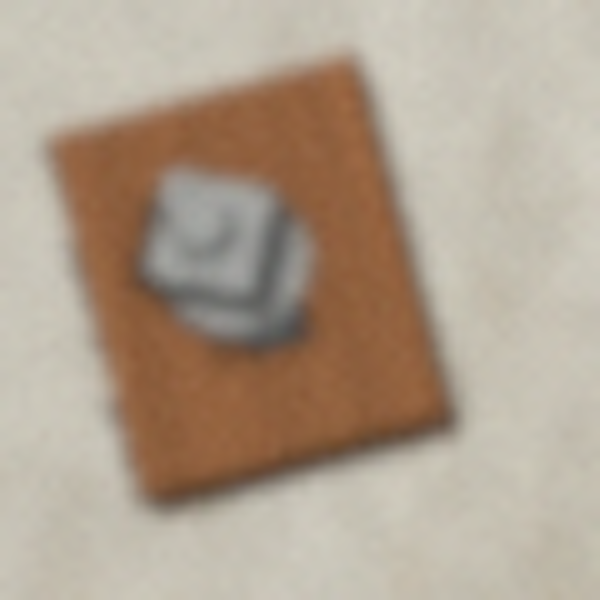

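View pics/sc.png

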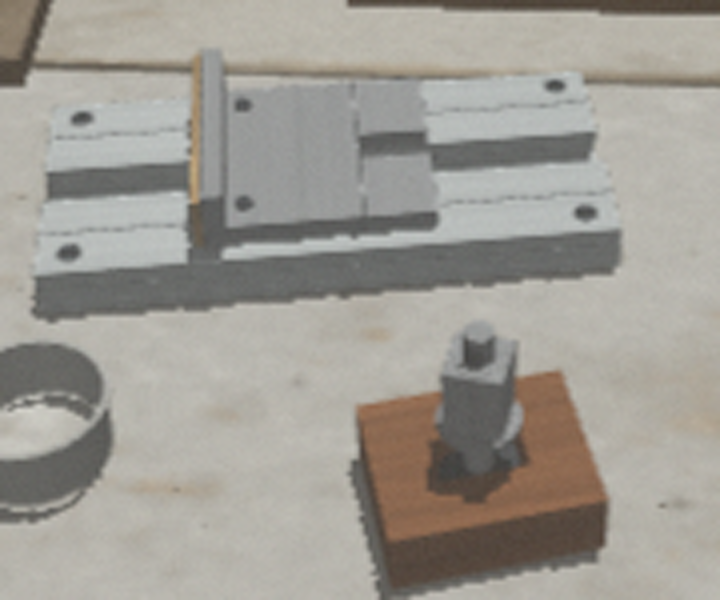

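```bash
python3 - <<'E'
from h import *
def t(u,v,ox=200,oy=140,s=5): return ((u+.5)/s-.5+ox,(v+.5)/s-.5+oy)
for nm,p in dict(TL=(347,72),TR=(612,28),BR=(695,578),BL=(432,615)).items(): print(nm,onz("top",t(*p),.024).round(4))
for nm,p in dict(ff_L=(430,432),ff_nL=(518,418),ff_nR=(558,411),ff_R=(645,400),nendL=(505,348),nendR=(542,340)).items(): print(nm,onz("top",t(*p),.034).round(4))
for nm,p in dict(a=(25,425),b=(177,380),c=(228,560),d=(75,602)).items(): print(nm,onz("top",t(*p),.028).round(4))
for p in [(175,165),(282,190),(265,300),(145,275)]: print("nut",onz("top",t(*p,200,210,10),.080).round(4))
print("stemtop",onz("top",t(203,232,200,210,10),.094).round(4))
crop("pics/top0.png",265,140,75,65,10,"pics/b1.png")
crop("pics/top0.png",265,205,75,65,10,"pics/b2.png")
crop("pics/side0.png",262,290,75,75,8,"pics/sn.png")
E
```

```text
TL [0.6611 0.2329 0.024 ]
TR [0.682  0.1117 0.024 ]
BR [0.427  0.0756 0.024 ]
BL [0.4108 0.1925 0.024 ]
ff_L [0.4915 0.1933 0.034 ]
ff_nL [0.4977 0.1542 0.034 ]
ff_nR [0.5009 0.1364 0.034 ]
ff_R [0.5058 0.0976 0.034 ]
nendL [0.5296 0.1601 0.034 ]
nendR [0.5333 0.1436 0.034 ]
a [0.4963 0.3742 0.028 ]
b [0.5166 0.3069 0.028 ]
c [0.4351 0.2827 0.028 ]
d [0.4165 0.3499 0.028 ]
nut [0.4828 0.3373 0.08  ]
nut [0.4773 0.3143 0.08  ]
nut [0.4534 0.3174 0.08  ]
nut [0.4589 0.343  0.08  ]
stemtop [0.4656 0.3285 0.094 ]
```

View pics/b1.png

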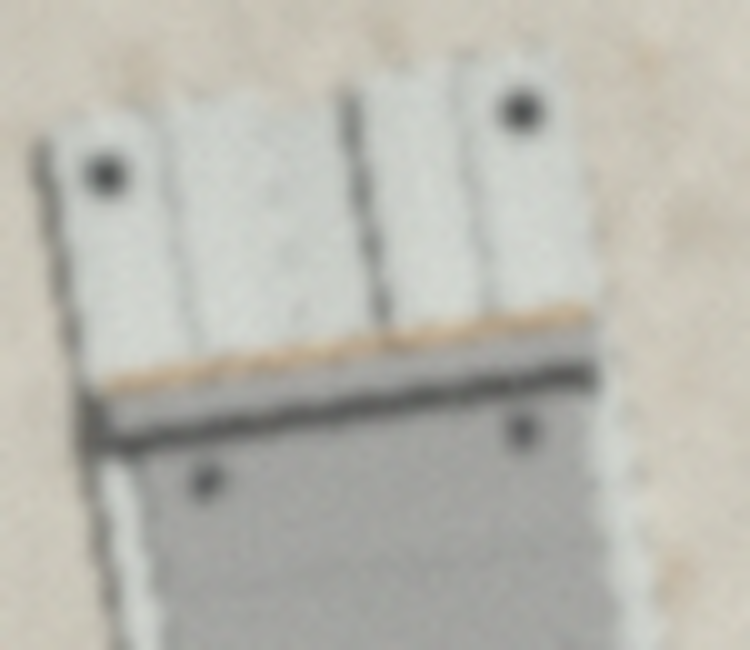

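View pics/b2.png

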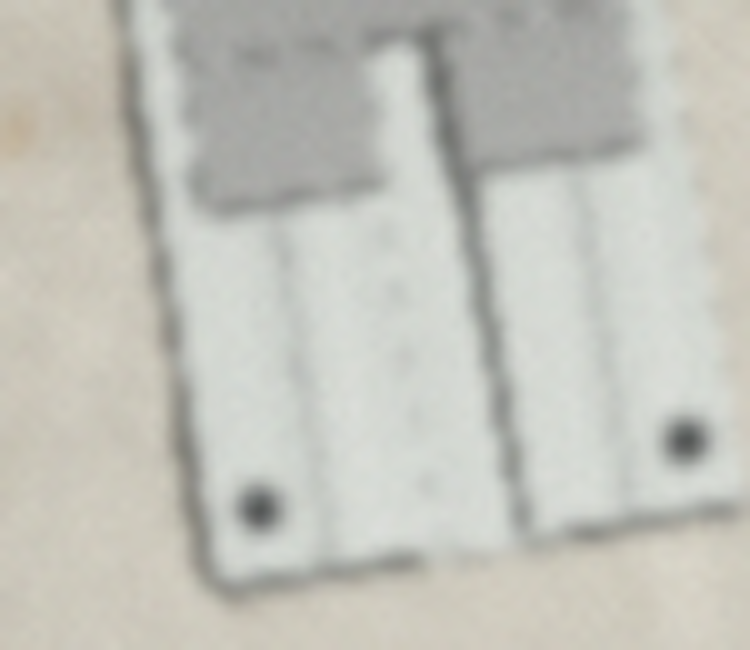

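View pics/sn.png

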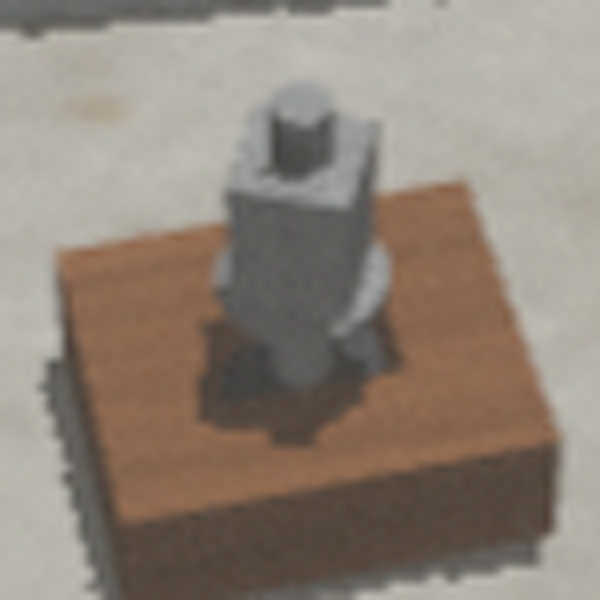

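```bash
python3 - <<'E'
from h import *
def t(u,v,ox=265,oy=140,s=10): return ((u+.5)/s-.5+ox,(v+.5)/s-.5+oy)
A=onz("top",t(106,176),.024);B=onz("top",t(521,112),.024);Cc=onz("top",t(259,509,265,205),.024);D=onz("top",t(685,441,265,205),.024)
c=(A+B+Cc+D)/4;print(A,B,Cc,D,"c",c)
ang=lambda v:np.degrees(np.arctan2(v[1],v[0]))
print(ang(A-Cc),ang(B-D),ang(A-B)-90,ang(Cc-D)-90)
y=np.radians(np.mean([ang(A-Cc),ang(B-D),ang(A-B)-90,ang(Cc-D)-90]));ex=np.array([np.cos(y),np.sin(y),0]);ey=np.array([-ex[1],ex[0],0])
f=lambda P:((P-c)@ex*1000,(P-c)@ey*1000)
for n,p,z in [("slotR",(475,220),.024),("slotR2",(527,520),.024),("nL",(380,187),.034),("nR",(462,170),.034),("nEndL",(370,45),.034),("nEndR",(425,36),.034),("fL",(205,213),.034),("fR",(645,150),.034),("foot l edge",(175,20),.034)]:
    print(n,np.round(f(onz("top",t(*p,265,205),z)),1))
s=np.array([onz("top",((u+.5)/5-.5+200,(v+.5)/5-.5+140),.028) for u,v in[(25,425),(177,380),(228,560),(75,602)]])
print("stand c",s.mean(0),ang(s[0]-s[3]),ang(s[1]-s[2]),ang(s[0]-s[1])-90,ang(s[3]-s[2])-90)
s=np.array([onz("top",((u+.5)/10-.5+200,(v+.5)/10-.5+210),.080) for u,v in[(175,165),(282,190),(265,300),(145,275)]])
print("nut c",s.mean(0),ang(s[0]-s[3]),ang(s[1]-s[2]),ang(s[0]-s[1])-90,ang(s[3]-s[2])-90)
u=lambda a,b:((a+.5)/8-.5+262,(b+.5)/8-.5+290)
print("side stemtop",onz("side",u(303,102),.094))
print(tri(u(303,102),((203+.5)/10-.5+200,(232+.5)/10-.5+210)))
for p in [(230,190),(350,205),(378,122)]: print(onz("side",u(*p),.08))
print("pocket",[onz("side",u(*p),.028) for p in [(198,420),(207,322),(400,365)]])
print("standside",[onz("side",u(*p),.028) for p in [(60,250),(463,183),(558,437),(122,525)]])
E
```

```text
[0.653635   0.21881331 0.024     ] [0.66880484 0.12400788 0.024     ] [0.42674045 0.18269156 0.024     ] [0.441757   0.08788194 0.024     ] c [0.54773432 0.15334867 0.024     ]
9.045612628102301 9.040640091636897 9.090845921781877 9.000105765288467
slotR [-57.9  -9.7]
slotR2 [-126.9  -10.4]
nL [-49.1  10.2]
nR [-48.2  -8.5]
nEndL [-16.8   7.3]
nEndR [-16.7  -5.1]
fL [-48.7  49.5]
fR [-50.2 -49.5]
foot l edge [-4.2 49.5]
stand c [0.46612481 0.32842153 0.028     ] 16.964618937387634 16.547534159179644 16.848295740428597 15.454224915112718
nut c [0.46807765 0.32799336 0.08      ] -13.595102099301815 -7.354215841127907 -13.467994737503474 -12.054475706678303
side stemtop [0.46781266 0.32818885 0.094     ]
(array([0.46672869, 0.32845242, 0.09396144]), np.float64(0.002198195239623221))
[0.48088308 0.33738526 0.08      ]
[0.45865302 0.34033968 0.08      ]
[0.45411772 0.31887598 0.08      ]
pocket [array([0.48704513, 0.34763555, 0.028     ]), array([0.48693614, 0.32302998, 0.028     ]), array([0.44889888, 0.33264658, 0.028     ])]
standside [array([0.51748704, 0.30517033, 0.028     ]), array([0.43718141, 0.28385584, 0.028     ]), array([0.41846978, 0.34937967, 0.028     ]), array([0.49941701, 0.37297883, 0.028     ])]
```

```bash
cat >> h.py <<'E'
def go(pos=None,yaw=None,dyaw=None):
    """print shift/turn (normalised) from current pose to TCP pos, tool pointing straight down, tool-y yaw (deg)"""
    o=r.get_obs();q=R.from_rotvec(o["orientation"]);m=q.as_matrix()
    ty=np.degrees(np.arctan2(m[1,1],m[0,1]))
    print("t %.2f tcp %s ty %.2f tilt %s"%(o["clock"],o["tcp_pos"].round(4),ty,m[:,2].round(4)),"F",o["contact_force"].round(1),"M",o["moment"].round(3),"w %.4f"%o["grip_width"],"j",o["joints"].round(2))
    if yaw is None: yaw=ty
    if dyaw is not None: yaw=ty+dyaw
    a=np.radians(yaw);y=np.array([np.cos(a),np.sin(a),0]);z=np.array([0,0,-1.]);x=np.cross(y,z)
    T=R.from_matrix(np.c_[x,y,z]);w=(q.inv()*T).as_rotvec()/np.pi
    s=q.inv().apply(np.array(pos)-o["tcp_pos"])/.2 if pos is not None else np.zeros(3)
    print("turn",w.round(4),"shift",s.round(4))
E
python3 -m jog '[0,0,-0.15,0,0,-0.5,0.6, 0,0,-0.3,0,0,-1,0.6, 0,0,-0.3,0,0,-1,0.6, 0,0,-0.3,0,0,-1,0.6, 0,0,-0.3,0,0,-1,0.6]' 20
python3 -c "
from h import *
go((.42,-.5,.45),dyaw=54)"
```

```text
clock: 0.6
tcp_pos: [0.2058, -0.6449, 0.439]
orientation: [2.697, 1.588, -0.002]
contact_force: [1.0, 0.3, 1.4]
grip_width: 0.0511
t 0.60 tcp [ 0.2058 -0.6449  0.439 ] ty -29.01 tilt [ 0.0044 -0.0105 -0.9999] F [1.  0.3 1.4] M [-0.024 -0.01   0.016] w 0.0511 j [ 1.24  0.38 -0.11  1.24  0.04  1.51  0.63]
turn [ 0.0016  0.0034 -0.3   ] shift [ 1.1527  0.5859 -0.0581]
```

```bash

python3 -m jog '[0,0,-0.05,0.25,0.12,-0.06,0.6, 0,0,-0.1,0.5,0.25,-0.06,0.6, 0,0,-0.2,0.75,0.4,-0.06,0.6, 0,0,-0.25,1,0.5,-0.06,0.6, 0,0,-0.25,1,0.5,-0.06,0.6]'
python3 -c "
from h import *
go((.58,-.35,.45),dyaw=36)"
```

```text
clock: 1.1
tcp_pos: [0.3945, -0.5142, 0.4501]
orientation: [1.921, 2.473, -0.005]
contact_force: [0.6, 0.2, -0.3]
grip_width: 0.0514
t 1.10 tcp [ 0.3945 -0.5142  0.4501] ty 14.32 tilt [ 0.0058 -0.0084 -0.9999] F [ 0.6  0.2 -0.3] M [-0.023 -0.051  0.052] w 0.0514 j [ 1.04  0.34 -0.32  1.29  0.11  1.52  0.99]
turn [ 1.0e-04  3.3e-03 -2.0e-01] shift [ 5.6620e-01  1.1017e+00 -9.0000e-04]
```

```bash

python3 -m jog '[0,0,-0.05,0.13,0.25,0,0.6, 0,0,-0.1,0.26,0.5,0,0.6, 0,0,-0.15,0.4,0.75,0,0.6, 0,0,-0.2,0.52,1,0,0.6, 0,0,-0.2,0.52,1,0,0.6]'
python3 -c "
from h import *
go((.61,-.15,.45),dyaw=36)"
```

```text
clock: 1.6
tcp_pos: [0.5652, -0.3599, 0.4493]
orientation: [1.05, 2.953, -0.006]
contact_force: [-0.1, 0.5, 1.3]
grip_width: 0.0511
t 1.60 tcp [ 0.5652 -0.3599  0.4493] ty 50.85 tilt [ 0.006  -0.0062 -1.    ] F [-0.1  0.5  1.3] M [ 0.01   0.011 -0.053] w 0.0511 j [ 0.8   0.4  -0.5   1.22  0.19  1.56  1.22]
turn [-0.0012  0.0025 -0.2   ] shift [ 0.4887  0.9554 -0.0089]
```

```bash

python3 -m jog '[0,0,-0.05,0.13,0.25,0,0.6, 0,0,-0.1,0.25,0.5,0,0.6, 0,0,-0.15,0.37,0.75,0,0.6, 0,0,-0.2,0.5,0.95,0,0.6, 0,0,-0.2,0.5,0.95,0,0.6]'
python3 -c "
from h import *
go((.58,.05,.43),dyaw=36)"
```

```text
clock: 2.1
tcp_pos: [0.6079, -0.1425, 0.4483]
orientation: [0.067, 3.135, -0.005]
contact_force: [1.2, -0.7, 0.2]
grip_width: 0.0511
t 2.10 tcp [ 0.6079 -0.1425  0.4483] ty 87.57 tilt [ 0.0061 -0.0035 -1.    ] F [ 1.2 -0.7  0.2] M [0.061 0.017 0.005] w 0.0511 j [ 0.62  0.35 -0.69  1.33  0.22  1.53  1.48]
turn [-0.0016  0.0016 -0.2   ] shift [0.1809 0.9558 0.0871]
```

```bash

python3 -m jog '[0,0,-0.05,0.05,0.25,0,0.6, 0,0,-0.1,0.1,0.5,0,0.6, 0,0,-0.15,0.14,0.75,0,0.6, 0,0,-0.2,0.18,0.95,0,0.6, 0,0,-0.2,0.18,0.95,0,0.6]'
python3 -c "
from h import *
go((.50,.22,.35),yaw=160)"
```

```text
clock: 2.6
tcp_pos: [0.5776, 0.0577, 0.4481]
orientation: [-0.93, 2.995, -0.004]
contact_force: [0.1, -0.4, -0.5]
grip_width: 0.0516
t 2.60 tcp [0.5776 0.0577 0.4481] ty 124.51 tilt [ 6.3e-03 -5.0e-04 -1.0e+00] F [ 0.1 -0.4 -0.5] M [ 0.022 -0.042 -0.009] w 0.0516 j [ 0.47  0.3  -0.89  1.42  0.24  1.52  1.77]
turn [-0.0017  0.0011 -0.1972] shift [-0.1377  0.8902  0.4877]
```

```bash

python3 -m jog '[0,0,-0.05,-0.04,0.22,0.12,0.6, 0,0,-0.1,-0.07,0.45,0.25,0.6, 0,0,-0.15,-0.1,0.67,0.37,0.6, 0,0,-0.2,-0.14,0.89,0.48,0.6, 0,0,-0.2,-0.14,0.89,0.48,0.6]'
python3 -c "
from h import *
go((.466,.328,.25),yaw=168)"
```

```text
clock: 3.1
tcp_pos: [0.4962, 0.2241, 0.3494]
orientation: [-1.827, 2.553, -0.003]
contact_force: [-0.6, -0.3, -0.3]
grip_width: 0.0514
t 3.10 tcp [0.4962 0.2241 0.3494] ty 161.17 tilt [ 2.7e-03 -7.0e-04 -1.0e+00] F [-0.6 -0.3 -0.3] M [ 0.022  0.005 -0.068] w 0.0514 j [ 0.31  0.33 -1.07  1.66  0.3   1.32  2.01]
turn [-0.0009  0.     -0.0379] shift [-0.4429  0.312   0.4964]
```

```bash

python3 -m jog '[0,0,-0.02,-0.22,0.16,0.25,0.6, 0,0,-0.038,-0.443,0.312,0.5,0.6, 0,0,-0.038,-0.443,0.312,0.75,0.6, 0,0,-0.038,-0.443,0.312,0.9,0.6, 0,0,-0.038,-0.443,0.312,0.9,0.6]'
python3 -c "
from h import *
go((.466,.328,.16),yaw=168)
for n in ('side','top'):
    im=r.grab_frame(n)[:,:,::-1];cv2.imwrite(f'pics/{n}1.png',im)
p=r.get_obs()['tcp_pos'];print([proj(n,p) for n in ('side','top')])
crop('pics/side1.png',225,200,150,150,5,'pics/s1.png')
crop('pics/top1.png',170,160,120,120,6,'pics/t1.png')
"
```

```text
clock: 3.6
tcp_pos: [0.4644, 0.327, 0.1648]
orientation: [1.975, -2.438, 0.003]
contact_force: [0.1, -0.9, -0.3]
grip_width: 0.0511
t 3.60 tcp [0.4644 0.327  0.1648] ty 168.04 tilt [-0.0021 -0.0041 -1.    ] F [ 0.1 -0.9 -0.3] M [-0.056 -0.027 -0.028] w 0.0511 j [ 0.    0.56 -0.97  1.83  0.54  1.04  1.75]
turn [ 0.0004 -0.0014  0.0002] shift [-0.0069 -0.007   0.024 ]
[array([301.75393837, 264.35935686]), array([214.85870082, 226.7865369 ])]
```

View pics/s1.png

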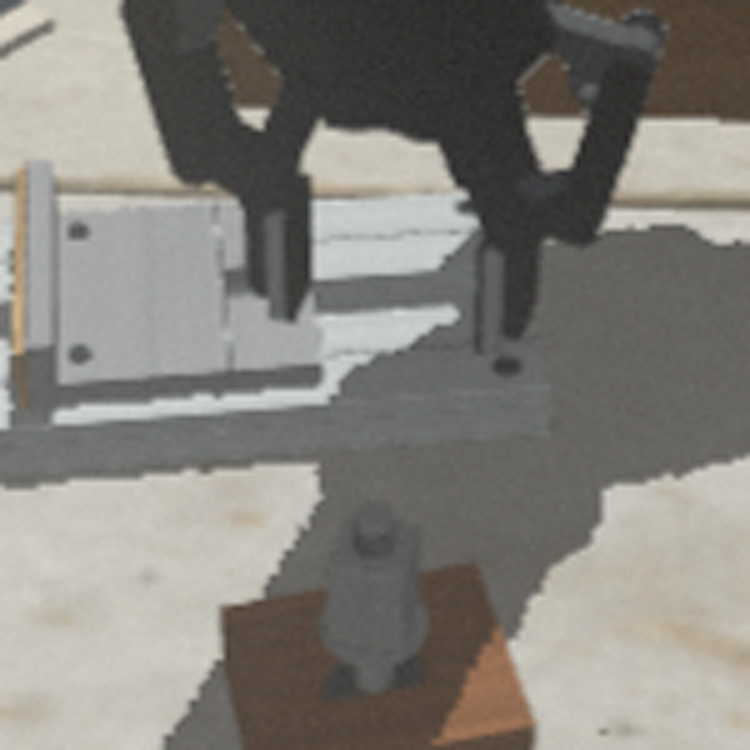

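View pics/t1.png

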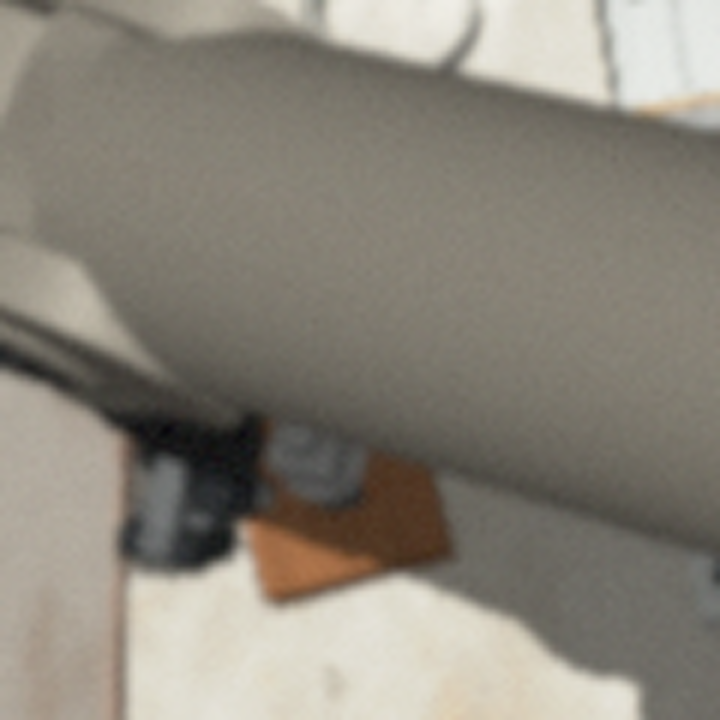

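```bash

python3 -m jog '[0,0,0,-0.0115,-0.004,0.15,0.6, 0,0,0,-0.0115,-0.004,0.3,0.6, 0,0,0,-0.0115,-0.004,0.42,0.6, 0,0,0,-0.0115,-0.004,0.5,0.6, 0,0,0,-0.0115,-0.004,0.555,0.6, 0,0,0,-0.0115,-0.004,0.555,0.6, 0,0,0,-0.0115,-0.004,0.555,0.6]' 40
python3 -c "
from h import *
go((.467,.3285,.053),yaw=168)"
```

```text
clock: 4.4
tcp_pos: [0.4662, 0.3286, 0.0558]
orientation: [1.975, -2.439, 0.002]
contact_force: [0.2, 0.5, 0.5]
grip_width: 0.051
t 4.40 tcp [0.4662 0.3286 0.0558] ty 168.01 tilt [-0.0018 -0.0035 -1.    ] F [0.2 0.5 0.5] M [0.048 0.022 0.042] w 0.0510 j [-0.09  0.7  -0.86  1.9   0.69  0.88  1.63]
turn [ 0.0003 -0.0012  0.    ] shift [-0.0003 -0.004   0.0138]
```

```bash

python3 -m jog '[0,0,0,0,-0.003,0.012,0.6, 0,0,0,0,-0.003,0.012,0.3, 0,0,0,0,-0.003,0.012,0, 0,0,0,0,-0.003,0.012,0, 0,0,0,0,-0.003,0.012,0, 0,0,0,0,-0.003,0.012,0, 0,0,0,0,-0.003,0.012,0,0,0,0,0,-0.003,0.012,0]' 40
python3 -c "
from h import *
go()
im=r.grab_frame('side')[:,:,::-1];cv2.imwrite('pics/side2.png',im)
crop('pics/side2.png',225,220,150,150,5,'pics/s2.png')"
```

```text
clock: 5.2
tcp_pos: [0.4673, 0.3287, 0.0538]
orientation: [1.976, -2.439, 0.003]
contact_force: [1.5, -0.6, 5.6]
grip_width: 0.0234
t 5.20 tcp [0.4673 0.3287 0.0538] ty 168.00 tilt [-8.e-04 -3.e-03 -1.e+00] F [ 1.5 -0.6  5.6] M [-0.161 -0.284 -0.056] w 0.0234 j [-0.09  0.7  -0.86  1.9   0.69  0.87  1.63]
turn [ 0.    -0.001  0.   ] shift [0. 0. 0.]
```

View pics/s2.png

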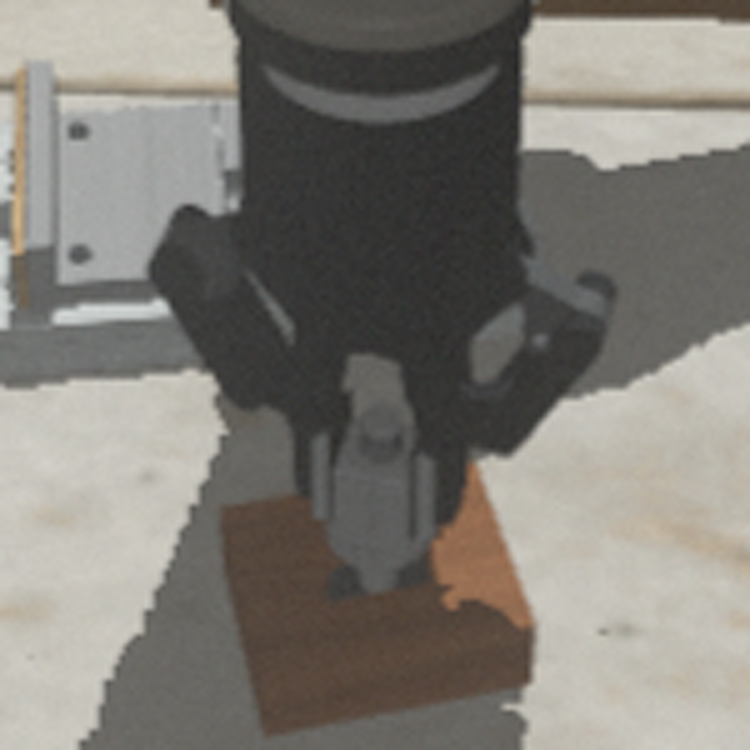

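```bash

python3 -m jog '[0,0,0,0,0,-0.1,0, 0,0,0,0,0,-0.2,0, 0,0,0,0,0,-0.3,0, 0,0,0,0,0,-0.4,0, 0,0,0,0,0,-0.5,0, 0,0,0,0,0,-0.55,0, 0,0,0,0,0,-0.55,0]' 40
python3 -c "
from h import *
go()
im=r.grab_frame('side')[:,:,::-1];cv2.imwrite('pics/side3.png',im)
im=r.grab_frame('top')[:,:,::-1];cv2.imwrite('pics/top3.png',im)
crop('pics/side3.png',250,220,100,140,5,'pics/s3.png')
crop('pics/top3.png',190,200,80,80,8,'pics/t3.png')"
```

```text
clock: 5.95
tcp_pos: [0.4675, 0.3294, 0.1645]
orientation: [1.976, -2.44, 0.003]
contact_force: [-0.7, 0.5, -3.1]
grip_width: 0.0235
t 5.95 tcp [0.4675 0.3294 0.1645] ty 168.00 tilt [ 2.0e-04 -2.3e-03 -1.0e+00] F [-0.7  0.5 -3.1] M [ 0.034  0.014 -0.004] w 0.0235 j [-0.    0.57 -0.97  1.82  0.54  1.04  1.75]
turn [-0.0002 -0.0007 -0.    ] shift [0. 0. 0.]
```

View pics/s3.png

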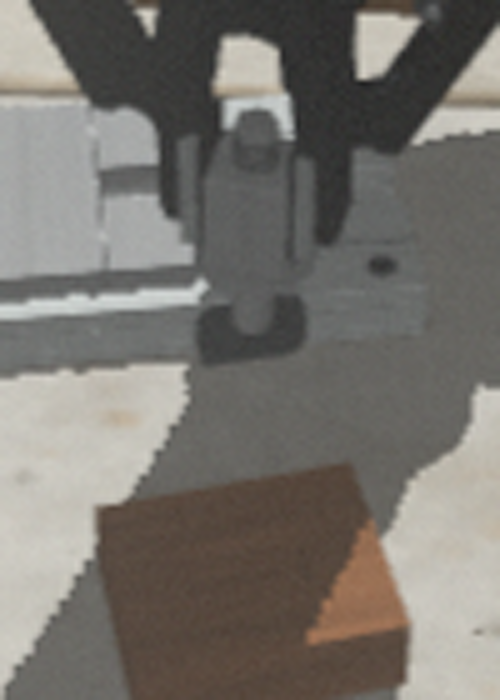

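View pics/t3.png

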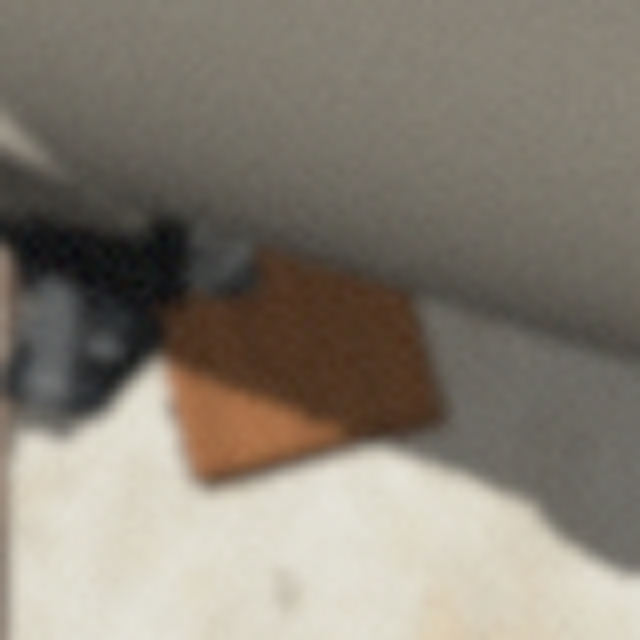

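```bash

python3 -c "
from h import *
im=cv2.imread('pics/side3.png')[270:300,280:320].astype(float)
im=np.clip((im-20)*2.2,0,255).astype('uint8')
cv2.imwrite('pics/hd.png',cv2.resize(im,None,fx=18,fy=18,interpolation=cv2.INTER_CUBIC))"
```

```text
(no output)
```

View pics/hd.png

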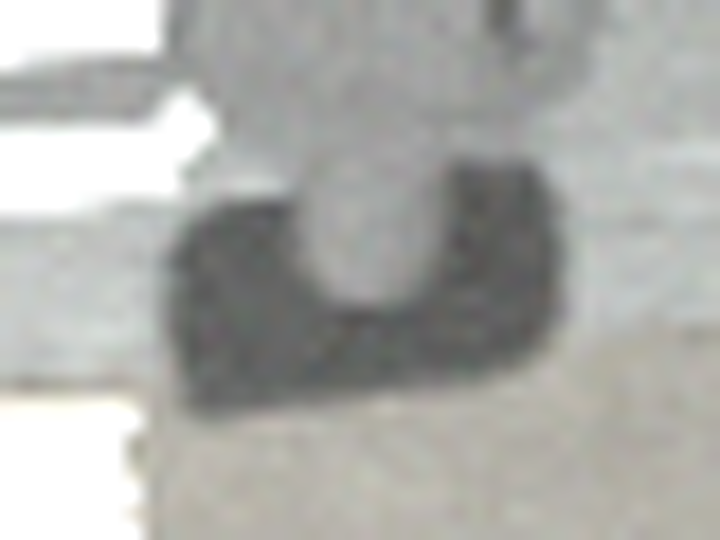

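```bash

python3 -c "
from h import *
t=lambda u,v:((u+.5)/18-.5+280,(v+.5)/18-.5+270)
ang=lambda v:np.degrees(np.arctan2(v[1],v[0]))
for (a,b,z) in [((200,411),(480,378),.1247),((230,200),(510,163),.1317)]:
    A=onz('side',t(*a),z);B=onz('side',t(*b),z);print(A,B,ang(A-B))
print(onz('side',t(195,412),.1247),onz('side',t(180,390),.1247))
# predicted yaw sensitivity
c=np.array([.4675,.3294,0])
for yaw in (5,9,13,17,21):
    a=np.radians(yaw);ex=np.array([np.cos(a),np.sin(a),0]);ey=np.array([-ex[1],ex[0],0])
    P=[proj('side',c+ex*sx*16+ey*8.5*sy+[0,0,z]) if 0 else proj('side',c+(ex*sx*16+ey*8.5*sy)/1000+[0,0,z]) for sx,sy,z in [(1,1,.1247),(0,1,.1247),(-1,1,.1247),(0,-1,.1317),(-1,-1,.1317)]]
    print(yaw,[(((p-[280,270]+.5)*18-.5)).round(0) for p in P])
"
```

```text
[0.47969322 0.33977736 0.1247    ] [0.45786063 0.33519322 0.1247    ] 11.85800914338074
[0.47822519 0.32288163 0.1317    ] [0.45608741 0.3176205  0.1317    ] 13.368570602491559
[0.48007818 0.33990509 0.1247    ] [0.48140668 0.33746232 0.1247    ]
5 [array([162., 405.]), array([366., 399.]), array([569., 392.]), array([356., 187.]), array([557., 180.])]
9 [array([171., 415.]), array([373., 398.]), array([575., 381.]), array([349., 187.]), array([548., 171.])]
13 [array([180., 424.]), array([381., 397.]), array([580., 371.]), array([342., 188.]), array([538., 163.])]
17 [array([190., 432.]), array([388., 396.]), array([584., 360.]), array([334., 189.]), array([528., 155.])]
21 [array([201., 440.]), array([395., 395.]), array([587., 349.]), array([327., 191.]), array([517., 147.])]
```

```bash

python3 -c "
from h import *
t=lambda u,v:((u+.5)/4-.5+180,(v+.5)/4-.5+220)
# refine dark blob centroid
im=cv2.imread('pics/side0.png',0).astype(float);P=[]
for p in [(82,118),(555,86),(586,212),(68,252)]:
    x,y=map(round,t(*p));w=im[y-4:y+5,x-5:x+6];d=np.clip(np.median(w)-25-w,0,None);yy,xx=np.mgrid[y-4:y+5,x-5:x+6]
    q=((xx*d).sum()/d.sum(),(yy*d).sum()/d.sum());P.append(onz('side',q,.024));print(q,P[-1])
print(np.mean(P,0))
im=cv2.imread('pics/top0.png',0).astype(float)
P=[]
for p in [(275.3,157.3),(316.8,150.9),(333.3,248.8),(290.7,255.6)]:
    x,y=map(round,p);w=im[y-3:y+4,x-3:x+4];d=np.clip(np.median(w)-25-w,0,None);yy,xx=np.mgrid[y-3:y+4,x-3:x+4]
    q=((xx*d).sum()/d.sum(),(yy*d).sum()/d.sum());P.append(onz('top',q,.024));print(q,P[-1])
print(np.mean(P,0))
"
```

```text
(np.float64(200.00125944584383), np.float64(249.06045340050377)) [0.66843419 0.12131897 0.024     ]
(np.float64(318.32213740458013), np.float64(240.95725190839696)) [0.4412721 0.0859251 0.024    ]
(np.float64(325.8677517802645), np.float64(272.73346897253305)) [0.42642941 0.18064185 0.024     ]
(np.float64(196.7409133271202), np.float64(282.7166821994408)) [0.65360764 0.21625175 0.024     ]
[0.54743583 0.15103442 0.024     ]
(np.float64(275.17960088691797), np.float64(157.12638580931264)) [0.65369097 0.21874631 0.024     ]
(np.float64(316.7227722772277), np.float64(150.71534653465346)) [0.66888735 0.12384105 0.024     ]
(np.float64(333.15725806451616), np.float64(248.61693548387098)) [0.44183089 0.08764229 0.024     ]
(np.float64(290.46666666666664), np.float64(255.4752688172043)) [0.42668361 0.18265425 0.024     ]
[0.5477732  0.15322097 0.024     ]
```

```bash

python3 -c "
from h import *
go((.4785,.141,.12),yaw=164.5)"
```

```text
t 6.05 tcp [0.467  0.3285 0.1628] ty 168.00 tilt [-0.0018 -0.0041 -1.    ] F [ 0.3 -0.3 -2.8] M [ 0.031 -0.08   0.013] w 0.0237 j [-0.    0.57 -0.97  1.82  0.54  1.04  1.75]
turn [ 0.0003 -0.0014  0.0194] shift [ 0.904  -0.2515  0.2178]
```

```bash

python3 -m jog '[0,0,0.01,0.2,-0.06,0,0, 0,0,0.019,0.4,-0.12,0,0, 0,0,0.019,0.6,-0.18,0,0, 0,0,0.019,0.8,-0.24,0,0, 0,0,0.019,0.904,-0.252,0.1,0, 0,0,0.019,0.904,-0.252,0.3,0, 0,0,0.019,0.904,-0.252,0.4,0, 0,0,0.019,0.904,-0.252,0.4,0, 0,0,0.019,0.904,-0.252,0.4,0]' 40
python3 -c "
from h import *
go((.4785,.141,.076),yaw=164.5)
im=r.grab_frame('side')[:,:,::-1];cv2.imwrite('pics/side4.png',im)
crop('pics/side4.png',240,190,110,100,7,'pics/s4.png')"
```

```text
clock: 6.95
tcp_pos: [0.478, 0.1412, 0.0832]
orientation: [1.901, -2.495, 0.001]
contact_force: [0.0, 0.3, -1.6]
grip_width: 0.023
t 6.95 tcp [0.478  0.1412 0.0832] ty 164.63 tilt [-0.0035 -0.0038 -1.    ] F [ 0.   0.3 -1.6] M [ 0.081 -0.024 -0.007] w 0.0230 j [ 0.31  0.56 -0.9   2.05  0.61  0.83  1.91]
turn [ 0.0007 -0.0015  0.0007] shift [ 0.     -0.0027  0.0362]
```

View pics/s4.png

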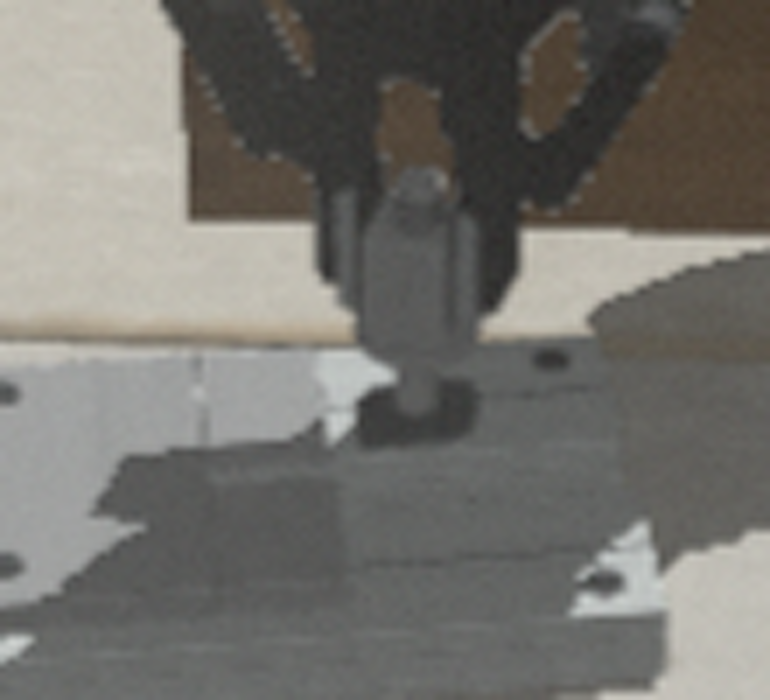

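```bash

python3 -c "
from h import *
im=cv2.imread('pics/side4.png')[235:262,285:315].astype(float)
im=np.clip((im-20)*2.5,0,255).astype('uint8')
cv2.imwrite('pics/hd4.png',cv2.resize(im,None,fx=20,fy=20,interpolation=cv2.INTER_CUBIC))
print(r.get_obs()['tcp_pos'])"
```

```text
[0.4787368  0.14152816 0.08404856]
```

View pics/hd4.png

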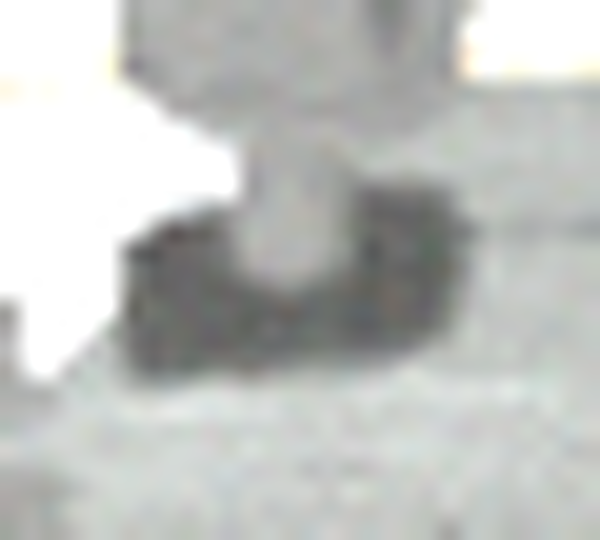

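```bash

python3 -c "
from h import *
t=lambda u,v:((u+.5)/20-.5+285,(v+.5)/20-.5+235)
a=np.radians(9.04);ex=np.array([np.cos(a),np.sin(a),0]);ey=np.array([-ex[1],ex[0],0])
zh=.0840-.0398
for c in ([.5474,.1510,0],[.5476,.1521,0]):
  f=lambda P:(np.array([(P-c)@ex,(P-c)@ey])*1000).round(1)
  for n,p,z in [('nearL',(140,381),zh),('nearR',(380,362),zh),('backtop',(420,180),zh+.007),('stem',(290,286),zh+.007),('left',(125,340),zh)]: print(n,f(onz('side',t(*p),z)))
  print('tcp',f(r.get_obs()['tcp_pos']))
"
```

```text
nearL [-56.1  10.8]
nearR [-78.4  10.6]
backtop [-84.3  -7.2]
stem [-70.4   7.2]
left [-55.4   4.7]
tcp [-69.3   1.4]
nearL [-56.5   9.8]
nearR [-78.8   9.6]
backtop [-84.7  -8.3]
stem [-70.8   6.2]
left [-55.7   3.6]
tcp [-69.7   0.4]
```

```bash

python3 -c "
from h import *
im=cv2.imread('pics/side0.png')
cv2.imwrite('pics/b4.png',cv2.resize(im[230:295,270:340],None,fx=11,fy=9,interpolation=cv2.INTER_CUBIC))"
```

```text
(no output)
```

View pics/b4.png

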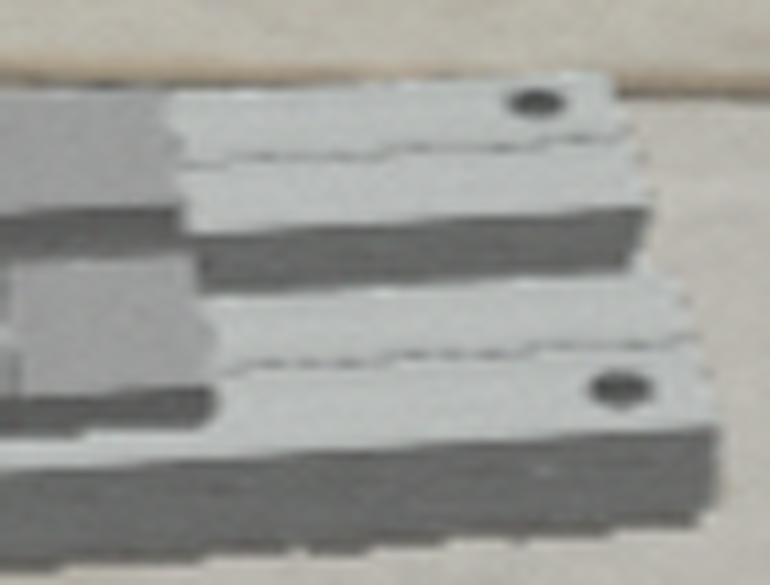

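```bash

python3 -c "
from h import *
t=lambda u,v:((u+.5)/11-.5+270,(v+.5)/9-.5+230)
a=np.radians(9.04);ex=np.array([np.cos(a),np.sin(a),0]);ey=np.array([-ex[1],ex[0],0])
c=[.5474,.1510,0]
f=lambda P:(np.array([(P-c)@ex,(P-c)@ey])*1000).round(1)
for n,p,z in [('far',(400,80),.024),('farlip',(420,222),.024),('nearlip',(420,284),.024),('near',(450,444),.024),('holef',(536,102),.024),('holen',(621,388),.024),('farend',(650,207),.024),('nearend',(718,430),.024)]: print(n,f(onz('side',t(*p),z)))
"
```

```text
far [-91.6 -58.6]
farlip [-88.9  -8.6]
nearlip [-86.3  11.7]
near [-84.8  61.5]
holef [-115.   -47.8]
holen [-115.1   48.1]
farend [-129.4   -9. ]
nearend [-128.8   62.5]
```

```bash

python3 -m jog '[0,0,0,0,0,0.03,0, 0,0,0,0,0,0.06,0, 0,0,0,0,0,0.09,0, 0,0,0,0,0,0.11,0, 0,0,0,0,0,0.125,0, 0,0,0,0,0,0.125,0]' 40
python3 -c "
from h import *
go((.4785,.1415,.047),yaw=164.5)"
```

```text
clock: 7.6
tcp_pos: [0.4784, 0.1413, 0.0586]
orientation: [1.902, -2.495, 0.002]
contact_force: [0.1, -1.5, -2.1]
grip_width: 0.0237
t 7.60 tcp [0.4784 0.1413 0.0586] ty 164.63 tilt [-0.0024 -0.0035 -1.    ] F [ 0.1 -1.5 -2.1] M [-0.008 -0.003 -0.021] w 0.0237 j [ 0.27  0.6  -0.87  2.06  0.66  0.78  1.87]
turn [ 0.0004 -0.0013  0.0007] shift [-0.0011 -0.0003  0.058 ]
```

```bash

python3 -m jog '[0,0,0,0,0,0.02,0, 0,0,0,0,0,0.035,0, 0,0,0,0,0,0.05,0, 0,0,0,0,0,0.06,0, 0,0,0,0,0,0.06,0]' 40
python3 -c "
from h import *
go((.4785,.1415,.047),yaw=164.5)
im=r.grab_frame('side')[:,:,::-1];cv2.imwrite('pics/side5.png',im)
crop('pics/side5.png',240,190,110,100,7,'pics/s5.png')"
```

```text
clock: 8.1
tcp_pos: [0.4783, 0.1413, 0.0463]
orientation: [1.902, -2.495, 0.002]
contact_force: [0.2, -0.2, -2.7]
grip_width: 0.0231
t 8.10 tcp [0.4783 0.1413 0.0463] ty 164.63 tilt [-0.0027 -0.0036 -1.    ] F [ 0.2 -0.2 -2.7] M [ 0.003 -0.012 -0.004] w 0.0231 j [ 0.26  0.62 -0.85  2.07  0.68  0.77  1.85]
turn [ 0.0005 -0.0013  0.0007] shift [-0.0013 -0.0007 -0.0033]
```

View pics/s5.png

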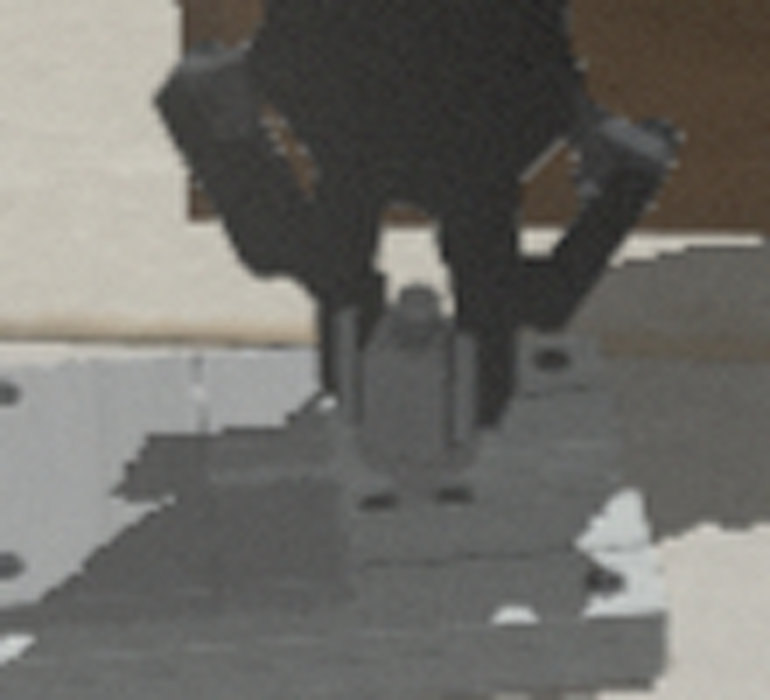

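```bash

python3 -c "
from h import *
go((.4783+.0425*.9876,.1413+.0425*.1571,.047),yaw=164.6)"
```

```text
t 8.15 tcp [0.4783 0.1413 0.0465] ty 164.63 tilt [-0.0025 -0.0035 -1.    ] F [-0.7  0.  -2.5] M [ 0.029 -0.018 -0.065] w 0.0231 j [ 0.26  0.62 -0.85  2.07  0.68  0.77  1.86]
turn [ 0.0005 -0.0013  0.0002] shift [-0.0877 -0.1933 -0.0031]
```

```bash

python3 -m jog '[0,0,0,-0.011,-0.024,-0.003,0, 0,0,0,-0.022,-0.048,-0.003,0, 0,0,0,-0.033,-0.073,-0.003,0, 0,0,0,-0.044,-0.097,-0.003,0, 0,0,0,-0.055,-0.121,-0.003,0, 0,0,0,-0.055,-0.121,-0.003,0]' 40
python3 -c "
from h import *
go((.4783+.0425*.9876,.1413+.0425*.1571,.047),yaw=164.6)"
python3 -m jog '[0,0,0,-0.008,-0.018,-0.00,0, 0,0,0,-0.016,-0.036,0,0, 0,0,0,-0.025,-0.054,0,0, 0,0,0,-0.033,-0.072,0,0, 0,0,0,-0.033,-0.072,0,0]' 40
python3 -c "
from h import *
go((.5244,.1487,.047),yaw=164.6)"
```

```text
clock: 8.75
tcp_pos: [0.5056, 0.1458, 0.0471]
orientation: [1.902, -2.496, 0.002]
contact_force: [-0.5, -0.2, -1.8]
grip_width: 0.0233
t 8.75 tcp [0.5056 0.1458 0.0471] ty 164.60 tilt [-0.0019 -0.003  -1.    ] F [-0.5 -0.2 -1.8] M [ 0.017  0.052 -0.044] w 0.0233 j [ 0.25  0.65 -0.84  2.01  0.68  0.8   1.88]
turn [ 0.0003 -0.0011 -0.    ] shift [-0.0302 -0.0679  0.0003]
clock: 9.25
tcp_pos: [0.5219, 0.1484, 0.0471]
orientation: [1.902, -2.497, 0.002]
contact_force: [-0.9, -0.5, -2.4]
grip_width: 0.0232
t 9.25 tcp [0.5219 0.1484 0.0471] ty 164.58 tilt [-0.0014 -0.0026 -1.    ] F [-0.9 -0.5 -2.4] M [-0.026 -0.03   0.003] w 0.0232 j [ 0.24  0.67 -0.83  1.97  0.68  0.82  1.89]
turn [ 0.0002 -0.0009 -0.0001] shift [-0.0045 -0.0117  0.0006]
```

```bash

python3 -m jog '[0,0,0,-0.002,-0.005,0,0, 0,0,0,-0.004,-0.009,0,0, 0,0,0,-0.004,-0.009,0,0]' 40
python3 -c "
from h import *
go((.5244,.1487,.047),yaw=164.6)"
python3 -m jog '[0,0,0,-0.002,-0.0045,0,0, 0,0,0,-0.002,-0.0045,0,0]' 40
python3 -c "
from h import *
go((.5244,.1487,.047),yaw=164.6)"
```

```text
clock: 9.55
tcp_pos: [0.5239, 0.1488, 0.0471]
orientation: [1.902, -2.497, 0.002]
contact_force: [-0.0, 0.5, -2.3]
grip_width: 0.0233
t 9.55 tcp [0.5239 0.1488 0.0471] ty 164.58 tilt [-0.0014 -0.0026 -1.    ] F [-0.   0.5 -2.3] M [ 0.014  0.018 -0.019] w 0.0233 j [ 0.24  0.67 -0.83  1.96  0.68  0.82  1.9 ]
turn [ 0.0002 -0.0009 -0.0001] shift [-0.0004 -0.0026  0.0005]
clock: 9.75
tcp_pos: [0.5249, 0.1489, 0.0471]
orientation: [1.902, -2.497, 0.002]
contact_force: [-0.1, 0.1, -1.9]
grip_width: 0.0235
t 9.75 tcp [0.5249 0.1489 0.0471] ty 164.58 tilt [-0.0013 -0.0026 -1.    ] F [-0.1  0.1 -1.9] M [ 0.04  -0.024  0.023] w 0.0235 j [ 0.24  0.67 -0.83  1.96  0.68  0.82  1.9 ]
turn [ 0.0002 -0.0009 -0.0001] shift [0.0016 0.0022 0.0006]
```

```bash

python3 -m jog '[0,0,0,-0.001,-0.0025,0,0, 0,0,0,-0.001,-0.0025,0,0]' 40
python3 -m jog '[0,0,0,-0.001,-0.0025,0,0, 0,0,0,-0.001,-0.0025,0,0]' 40
python3 -c "
from h import *
go()
im=r.grab_frame('side')[:,:,::-1];cv2.imwrite('pics/side6.png',im)
crop('pics/side6.png',220,190,110,100,7,'pics/s6.png')"
```

```text
clock: 9.95
tcp_pos: [0.5255, 0.1489, 0.0471]
orientation: [1.902, -2.498, 0.002]
contact_force: [0.9, -0.3, -2.2]
grip_width: 0.0234
clock: 10.15
tcp_pos: [0.5261, 0.149, 0.0471]
orientation: [1.902, -2.497, 0.002]
contact_force: [0.1, 0.1, -1.6]
grip_width: 0.0234
t 10.15 tcp [0.5261 0.149  0.0471] ty 164.57 tilt [-0.0012 -0.0025 -1.    ] F [ 0.1  0.1 -1.6] M [ 0.007 -0.024 -0.023] w 0.0234 j [ 0.24  0.67 -0.83  1.96  0.68  0.82  1.9 ]
turn [ 0.0002 -0.0009  0.    ] shift [0. 0. 0.]
```

View pics/s6.png

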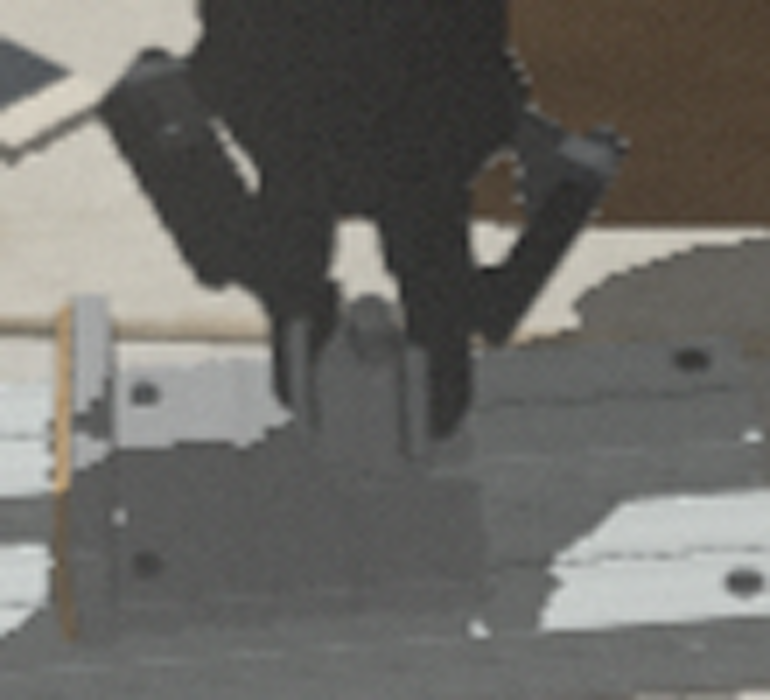

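```bash

for i in 1 2 3; do python3 -m jog '[0,0,0,-0.001,-0.0025,0,0, 0,0,0,-0.001,-0.0025,0,0]' 40 | grep -E "tcp|force"; done
```

```text
tcp_pos: [0.5267, 0.1491, 0.0471]
contact_force: [-0.8, -0.6, -3.1]
tcp_pos: [0.5273, 0.1491, 0.0471]
contact_force: [0.7, -0.2, -2.0]
tcp_pos: [0.5276, 0.1492, 0.0471]
contact_force: [-1.7, -0.8, -1.2]
```

```bash

python3 -m jog '[0,0,0,-0.001,-0.0025,0,0, 0,0,0,-0.001,-0.0025,0,0]' 40 | grep -E "tcp|force"; 
python3 -m jog '[0,0,0,0,0,0,0]' 40 | grep -E "tcp|force"; 
```

```text
tcp_pos: [0.5277, 0.1492, 0.047]
contact_force: [-2.8, -0.9, -0.9]
tcp_pos: [0.5276, 0.1491, 0.0469]
contact_force: [-1.0, -0.0, -1.0]
```

```bash

python3 -m jog '[0,0,0,0.0016,0.0036,0,0, 0,0,0,0.0016,0.0036,0,0]' 40 | grep -E "tcp|force"
python3 -m jog '[0,0,0.045,0,0,0,0, 0,0,0.09,0,0,0,0, 0,0,0.135,0,0,0,0, 0,0,0.18,0,0,0,0, 0,0,0.225,0,0,0,0, 0,0,0.27,0,0,0,0, 0,0,0.315,0,0,0,0, 0,0,0.36,0,0,0,0, 0,0,0.4,0,0,0,0, 0,0,0.4,0,0,0,0]' 40
python3 -c "
from h import *
go((.5264,.149,.047))"
```

```text
tcp_pos: [0.5271, 0.1491, 0.047]
contact_force: [0.9, -0.2, -2.1]
clock: 12.3
tcp_pos: [0.5274, 0.1494, 0.0473]
orientation: [0.07, -3.14, 0.005]
contact_force: [-0.2, -0.2, -2.0]
grip_width: 0.0234
t 12.30 tcp [0.5274 0.1494 0.0473] ty 92.55 tilt [-0.001  -0.0029 -1.    ] F [-0.2 -0.2 -2. ] M [0.056 0.011 0.008] w 0.0234 j [ 0.03  0.58 -0.54  1.97  0.45  0.72  0.83]
turn [-0.0009 -0.0004 -0.    ] shift [ 0.0053 -0.0017  0.0014]
```

```bash

python3 -m jog '[0,0,0.03,0.004,-0.0017,0,0, 0,0,0.06,0.004,-0.0017,0,0, 0,0,0.09,0.004,-0.0017,0,0,0,0,0.09,0.004,-0.0017,0,0]' 40 >/dev/null
python3 -c "
from h import *
go()"
python3 -m jog '[0,0,0.03,0,0,0,0, 0,0,0.06,0,0,0,0, 0,0,0.06,0,0,0,0]' 40 >/dev/null
python3 -c "
from h import *
go()
im=r.grab_frame('side')[:,:,::-1];cv2.imwrite('pics/side7.png',im)
crop('pics/side7.png',220,190,110,100,7,'pics/s7.png')"
```

```text
t 12.70 tcp [0.5268 0.1492 0.0473] ty 76.50 tilt [-6.0e-04 -2.9e-03 -1.0e+00] F [ 0.5 -0.4 -2.2] M [0.003 0.005 0.042] w 0.0230 j [-0.02  0.56 -0.48  1.97  0.4   0.7   0.6 ]
turn [-0.0009  0.      0.    ] shift [0. 0. 0.]
t 13.00 tcp [0.5267 0.1488 0.0472] ty 65.89 tilt [-9.0e-04 -3.7e-03 -1.0e+00] F [-0.1 -0.5 -2.2] M [-0.267  0.019  0.017] w 0.0235 j [-0.05  0.56 -0.43  1.98  0.36  0.69  0.44]
turn [-0.0012  0.0002  0.    ] shift [0. 0. 0.]
```

View pics/s7.png

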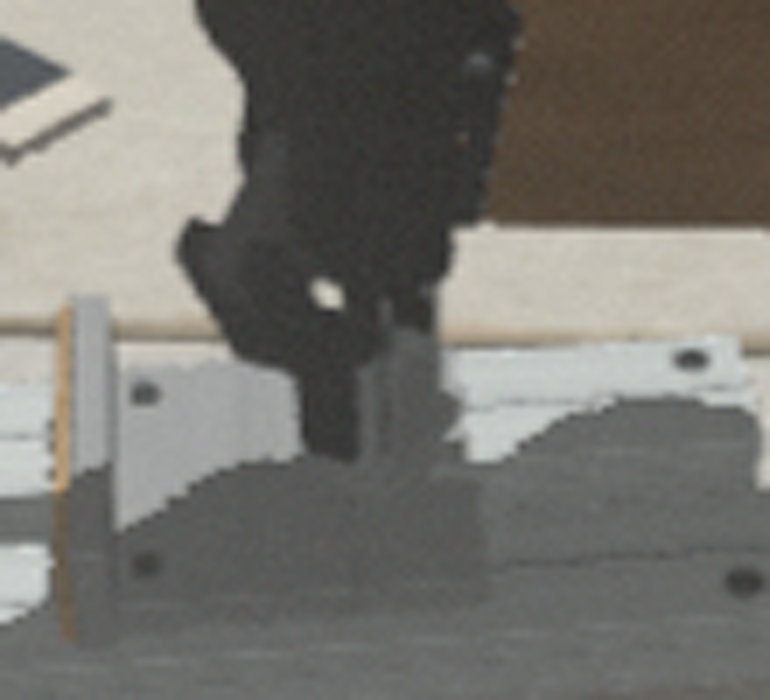

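```bash

python3 -m jog '[0,0,0.03,0,0,0.0005,0, 0,0,0.06,0,0,0.001,0, 0,0,0.09,0,0,0.002,0,0,0,0.09,0,0,0.002,0]' 40 >/dev/null
python3 -c "
from h import *
go()"
python3 -m jog '[0,0,0.03,0,0,0.0008,0, 0,0,0.06,0,0,0.0016,0, 0,0,0.09,0,0,0.0025,0,0,0,0.09,0,0,0.0025,0]' 40 >/dev/null
python3 -c "
from h import *
go()"
```

```text
t 13.45 tcp [0.5265 0.1484 0.0466] ty 49.99 tilt [-0.0013 -0.0045 -1.    ] F [-0.8 -1.6 -2.2] M [-0.458 -0.02   0.003] w 0.0233 j [-0.11  0.55 -0.36  1.98  0.31  0.67  0.21]
turn [-0.0014  0.0006  0.    ] shift [0. 0. 0.]
t 13.85 tcp [0.5265 0.1481 0.0461] ty 34.03 tilt [-0.0014 -0.0051 -1.    ] F [ 0.5 -1.5 -2.9] M [-0.392 -0.049  0.029] w 0.0234 j [-0.16  0.54 -0.29  1.98  0.25  0.66 -0.02]
turn [-0.0013  0.0011  0.    ] shift [0. 0. 0.]
```

```bash

python3 -m jog '[0,0,0.03,0.001,0.0007,0.0008,0, 0,0,0.06,0.002,0.0014,0.0016,0, 0,0,0.09,0.002,0.0014,0.0025,0,0,0,0.12,0.002,0.0014,0.0033,0,0,0,0.12,0.002,0.0014,0.0033,0]' 40 >/dev/null
python3 -c "
from h import *
go()"

```

```text
t 14.35 tcp [0.5266 0.148  0.0453] ty 12.68 tilt [-0.0015 -0.006  -1.    ] F [ 0.8 -2.9 -2.8] M [-0.7   -0.189 -0.013] w 0.0235 j [-0.24  0.53 -0.2   1.99  0.17  0.64 -0.32]
turn [-0.0009  0.0018  0.    ] shift [0. 0. 0.]
```

```bash

python3 -m jog '[-0.0005,0.001,0.02,-0.002,-0.0005,0.0006,0, -0.0009,0.0018,0.04,-0.004,-0.001,0.0012,0, -0.0009,0.0018,0.06,-0.004,-0.001,0.0017,0, -0.0009,0.0018,0.06,-0.004,-0.001,0.0017,0]' 40 >/dev/null
python3 -c "
from h import *
go()"

```

```text
t 14.75 tcp [0.5265 0.1473 0.0449] ty 2.18 tilt [ 4.e-04  0.e+00 -1.e+00] F [-0.3 -0.9 -2.3] M [-0.396 -0.068 -0.035] w 0.0236 j [-0.27  0.52 -0.15  2.    0.13  0.63 -0.47]
turn [ 0.0001  0.     -0.    ] shift [0. 0. 0.]
```

```bash
cat > m.py <<'E'
from h import *
F=[];M=[]
for i in range(5):
    r.grab_frame('side');o=r.get_obs();F.append(o['contact_force']);M.append(o['moment'])
print("avgF",np.mean(F,0).round(2),"avgM",np.mean(M,0).round(3),"sdMz",np.std([m[2] for m in M]).round(3))
go(yaw=None)
E
python3 m.py
python3 -m jog '[0,0,0.025,-0.0005,0,0.0006,0, 0,0,0.05,-0.001,0,0.0013,0, 0,0,0.05,-0.001,0,0.0013,0]' 40 >/dev/null
python3 m.py
python3 -m jog '[0,0,0.025,-0.0005,0,0.0006,0, 0,0,0.05,-0.001,0,0.0013,0, 0,0,0.05,-0.001,0,0.0013,0]' 40 >/dev/null
python3 m.py
```

```text
avgF [-0.12 -0.78 -2.93] avgM [-0.328  0.035  0.006] sdMz 0.018
t 15.00 tcp [0.5264 0.1472 0.0449] ty 2.02 tilt [ 4.e-04  1.e-04 -1.e+00] F [ 0.7 -0.2 -3.5] M [-0.318  0.062  0.033] w 0.0235 j [-0.27  0.52 -0.15  2.    0.13  0.63 -0.47]
turn [ 0.0001 -0.      0.    ] shift [0. 0. 0.]
avgF [ 0.2  -0.72 -3.22] avgM [-0.325 -0.037 -0.024] sdMz 0.034
t 15.55 tcp [0.5265 0.1471 0.0446] ty -6.88 tilt [ 4.e-04  2.e-04 -1.e+00] F [-0.8 -0.7 -3.2] M [-0.295 -0.048 -0.077] w 0.0232 j [-0.3   0.52 -0.11  2.    0.1   0.63 -0.59]
turn [ 0.0001 -0.0001  0.    ] shift [0. 0. 0.]
avgF [ 0.08 -1.09 -3.26] avgM [-0.3   -0.045  0.015] sdMz 0.014
t 16.10 tcp [0.5265 0.147  0.0443] ty -15.80 tilt [ 4.e-04  5.e-04 -1.e+00] F [ 0.  -0.1 -2.5] M [-0.302 -0.051  0.033] w 0.0232 j [-0.33  0.52 -0.07  2.    0.06  0.62 -0.72]
turn [ 0.0001 -0.0002  0.    ] shift [0. 0. 0.]
```

```bash

for i in 1 2; do python3 -m jog '[0,0,0.025,-0.0003,0,0.0009,0, 0,0,0.05,-0.0006,0,0.0017,0, 0,0,0.05,-0.0006,0,0.0017,0]' 40 >/dev/null
python3 m.py; done
```

```text
avgF [ 0.28 -1.14 -2.58] avgM [-0.305 -0.052 -0.002] sdMz 0.026
t 16.65 tcp [0.5265 0.1469 0.044 ] ty -24.72 tilt [ 6.e-04  5.e-04 -1.e+00] F [ 0.1 -1.9 -2.3] M [-0.262 -0.047 -0.007] w 0.0228 j [-0.36  0.52 -0.03  2.    0.03  0.62 -0.84]
turn [ 0.0001 -0.0002  0.    ] shift [0. 0. 0.]
avgF [-0.4  -1.01 -2.09] avgM [-0.32  -0.028 -0.021] sdMz 0.025
t 17.20 tcp [0.5265 0.1468 0.0437] ty -33.64 tilt [ 6.e-04  7.e-04 -1.e+00] F [-1.4 -1.1 -2.6] M [-0.274 -0.033 -0.059] w 0.0231 j [-0.39  0.52  0.01  2.   -0.01  0.61 -0.97]
turn [ 0.     -0.0003  0.    ] shift [0. 0. 0.]
```

```bash

for i in 1 2; do python3 -m jog '[0,0,0.025,-0.0003,0,0.0007,0, 0,0,0.05,-0.0006,0,0.0014,0, 0,0,0.05,-0.0006,0,0.0014,0]' 40 >/dev/null
python3 m.py; done
```

```text
avgF [-0.58 -1.12  0.96] avgM [-0.408  0.028 -0.021] sdMz 0.035
t 17.75 tcp [0.5267 0.1468 0.0437] ty -42.57 tilt [ 1.1e-03  9.0e-04 -1.0e+00] F [-0.6 -0.7  1.7] M [-0.377  0.062  0.036] w 0.0237 j [-0.42  0.52  0.05  2.01 -0.04  0.61 -1.09]
turn [ 0.     -0.0004  0.    ] shift [0. 0. 0.]
avgF [-0.07 -1.28  3.25] avgM [-0.415  0.039 -0.001] sdMz 0.011
t 18.30 tcp [0.5269 0.1468 0.0437] ty -51.49 tilt [ 0.0016  0.0013 -1.    ] F [-0.8 -1.5  3.5] M [-0.348 -0.003  0.006] w 0.0233 j [-0.46  0.52  0.09  2.01 -0.08  0.61 -1.21]
turn [ 0.     -0.0007  0.    ] shift [0. 0. 0.]
```

```bash

for i in 1 2; do python3 -m jog '[0,-0.0003,0.015,0,0,0,0, 0,-0.0006,0.03,0,0,0,0, 0,-0.0006,0.03,0,0,0,0]' 40 >/dev/null
python3 m.py; done
```

```text
avgF [ 0.69 -1.42  1.77] avgM [-0.414 -0.095 -0.002] sdMz 0.019
t 18.85 tcp [0.527  0.1468 0.0437] ty -56.84 tilt [ 3.e-04  3.e-04 -1.e+00] F [ 0.7 -1.1  2.4] M [-0.418 -0.107  0.021] w 0.0236 j [-0.48  0.53  0.12  2.01 -0.1   0.61 -1.29]
turn [-0.     -0.0001 -0.    ] shift [0. 0. 0.]
avgF [ 0.8  -1.01  1.71] avgM [-0.377 -0.138 -0.01 ] sdMz 0.023
t 19.40 tcp [0.5271 0.1468 0.0437] ty -62.20 tilt [-1.2e-03 -6.0e-04 -1.0e+00] F [ 0.5 -0.9  1.5] M [-0.337 -0.169 -0.037] w 0.0234 j [-0.5   0.53  0.14  2.01 -0.12  0.61 -1.36]
turn [-0.      0.0004  0.    ] shift [0. 0. 0.]
```

```bash

for i in 1 2; do python3 -m jog '[0,0.0001,0.015,0,0,0,0, 0,0.0002,0.03,0,0,0,0, 0,0.0002,0.03,0,0,0,0]' 40 >/dev/null
python3 m.py; done
python3 -c "
from h import *
crop('pics/side7.png',220,190,110,100,7,'pics/s7.png')
im=r.grab_frame('side')[:,:,::-1];cv2.imwrite('pics/side8.png',im)
crop('pics/side8.png',220,190,110,100,7,'pics/s8.png')"
```

```text
avgF [ 0.43 -1.53  1.45] avgM [-0.412 -0.148 -0.027] sdMz 0.012
t 19.95 tcp [0.5271 0.1468 0.0436] ty -67.55 tilt [-6.e-04 -2.e-04 -1.e+00] F [ 0.5 -1.1  1.4] M [-0.428 -0.129 -0.004] w 0.0232 j [-0.52  0.53  0.16  2.01 -0.14  0.61 -1.43]
turn [-0.      0.0002  0.    ] shift [0. 0. 0.]
avgF [-0.16 -0.56  1.66] avgM [-0.345 -0.032 -0.036] sdMz 0.022
t 20.50 tcp [0.5269 0.1469 0.0436] ty -72.91 tilt [-2.e-04  1.e-04 -1.e+00] F [-0.3 -0.7  0.9] M [-0.323 -0.048 -0.007] w 0.0234 j [-0.53  0.53  0.19  2.01 -0.17  0.61 -1.51]
turn [-0.0001  0.0001  0.    ] shift [0. 0. 0.]
```

View pics/s8.png

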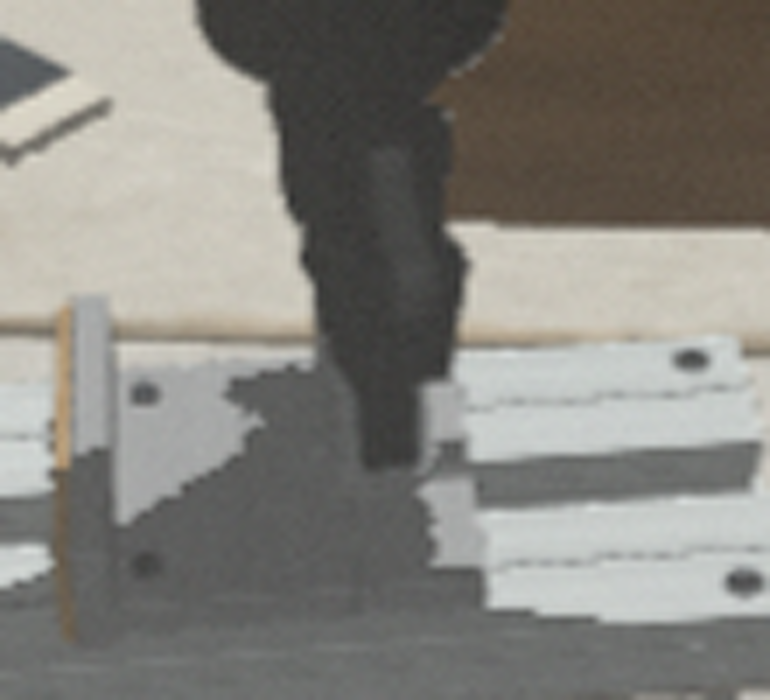

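```bash

for i in 1 2; do python3 -m jog '[0,0,0.015,0,0,0,0, 0,0,0.03,0,0,0,0, 0,0,0.03,0,0,0,0]' 40 >/dev/null
python3 m.py; done
```

```text
avgF [-0.02 -0.17  1.8 ] avgM [-0.306  0.03  -0.01 ] sdMz 0.026
t 21.10 tcp [0.5269 0.1471 0.0436] ty -78.26 tilt [-3.e-04  4.e-04 -1.e+00] F [-0.5  0.4  1.7] M [-0.289  0.071 -0.007] w 0.0235 j [-0.55  0.53  0.21  2.01 -0.19  0.61 -1.58]
turn [-0.0001  0.0001  0.    ] shift [0. 0. 0.]
avgF [ 0.28 -0.02  1.26] avgM [-0.31   0.022  0.029] sdMz 0.022
t 21.65 tcp [0.5268 0.1471 0.0436] ty -83.62 tilt [-5.e-04  4.e-04 -1.e+00] F [ 0.1 -0.2  1.2] M [-0.296  0.01   0.002] w 0.0237 j [-0.57  0.54  0.24  2.02 -0.21  0.61 -1.65]
turn [-0.0002  0.0001  0.    ] shift [0. 0. 0.]
```

```bash

for i in 1 2; do python3 -m jog '[0,0,0.015,0,0,0,0, 0,0,0.03,0,0,0,0, 0,0,0.03,0,0,0,0]' 40 >/dev/null
python3 m.py; done
```

```text
avgF [-0.59  0.76  1.78] avgM [-0.315  0.117  0.004] sdMz 0.021
t 22.20 tcp [0.5267 0.1472 0.0436] ty -88.97 tilt [-6.e-04  6.e-04 -1.e+00] F [-0.5  0.4  1.5] M [-0.295  0.125  0.011] w 0.0236 j [-0.59  0.54  0.26  2.02 -0.23  0.62 -1.72]
turn [-0.0002  0.0002  0.    ] shift [0. 0. 0.]
avgF [-0.7   1.18  1.88] avgM [-0.253  0.193 -0.023] sdMz 0.029
t 22.75 tcp [0.5267 0.1472 0.0436] ty -94.33 tilt [-7.e-04  7.e-04 -1.e+00] F [-0.8  1.5  2.3] M [-0.199  0.174  0.019] w 0.0236 j [-0.61  0.54  0.29  2.02 -0.26  0.62 -1.8 ]
turn [-0.0002  0.0002  0.    ] shift [0. 0. 0.]
```

```bash
sed -i 's/^go(yaw=None)/print("tau7",[r.get_obs()["tau"][6].round(3)]);go()/' m.py
for i in 1 2; do python3 -m jog '[0,0,0.015,0,0,0,0, 0,0,0.03,0,0,0,0, 0,0,0.03,0,0,0,0]' 40 >/dev/null
python3 m.py; done
```

```text
avgF [-0.3   0.62  1.69] avgM [-0.264  0.205  0.085] sdMz 0.015
tau7 [np.float64(-0.077)]
t 23.30 tcp [0.5266 0.1473 0.0436] ty -99.69 tilt [-9.e-04  8.e-04 -1.e+00] F [-0.2  1.5  1.9] M [-0.288  0.209  0.115] w 0.0234 j [-0.63  0.54  0.31  2.02 -0.28  0.62 -1.87]
turn [-0.0002  0.0003  0.    ] shift [0. 0. 0.]
avgF [-0.38  0.37  1.24] avgM [-0.241  0.203  0.162] sdMz 0.036
tau7 [np.float64(-0.178)]
t 23.85 tcp [0.5266 0.1472 0.0435] ty -105.05 tilt [-9.e-04  9.e-04 -1.e+00] F [-0.4  1.2  0.8] M [-0.222  0.167  0.224] w 0.0233 j [-0.65  0.55  0.34  2.02 -0.3   0.62 -1.94]
turn [-0.0002  0.0004  0.    ] shift [0. 0. 0.]
```

```bash

python3 -m jog '[0,0,0.008,0,0,0,0, 0,0,0.015,0,0,0,0, 0,0,0.015,0,0,0,0]' 40 >/dev/null
python3 m.py
```

```text
avgF [-0.79  0.44  1.54] avgM [-0.219  0.224  0.331] sdMz 0.037
tau7 [np.float64(-0.331)]
t 24.40 tcp [0.5266 0.1473 0.0436] ty -107.73 tilt [-9.e-04  9.e-04 -1.e+00] F [-0.2  1.1  2.1] M [-0.218  0.231  0.395] w 0.0233 j [-0.66  0.55  0.35  2.02 -0.31  0.62 -1.98]
turn [-0.0002  0.0004  0.    ] shift [0. 0. 0.]
```

```bash

python3 -m jog '[0,0,-0.006,0,0,0,0, 0,0,-0.006,0,0,0,0]' 40 >/dev/null
python3 m.py
```

```text
avgF [-0.71  0.92  0.96] avgM [-0.168  0.215 -0.089] sdMz 0.014
tau7 [np.float64(0.111)]
t 24.85 tcp [0.5266 0.1472 0.0435] ty -106.68 tilt [-9.e-04  1.e-03 -1.e+00] F [-0.9  0.9  0.9] M [-0.185  0.149 -0.1  ] w 0.0231 j [-0.66  0.55  0.35  2.02 -0.31  0.62 -1.96]
turn [-0.0002  0.0004  0.    ] shift [0. 0. 0.]
```

```bash

python3 -m jog '[0,0,0.001,0,0,0,0, 0,0,0.001,0,0,0,0.35, 0,0,0.001,0,0,0,0.5, 0,0,0.001,0,0,0,0.55, 0,0,0.001,0,0,0,0.55]' 20
python3 m.py
python3 -m jog '[0,0,0,0,0,-0.08,0.55, 0,0,0,0,0,-0.2,0.55, 0,0,0,0,0,-0.4,0.55, 0,0,0,0,0,-0.6,0.55, 0,0,0,0,0,-0.8,0.55, 0,0,0,0,0,-0.9,0.55, 0,0,0,0,0,-0.9,0.55]' 20
python3 -c "
from h import *
go()
for n in ('side','top'):
    im=r.grab_frame(n)[:,:,::-1];cv2.imwrite(f'pics/{n}9.png',im)
crop('pics/side9.png',180,200,160,120,5,'pics/s9.png')"
```

```text
clock: 25.35
tcp_pos: [0.5266, 0.1471, 0.0435]
orientation: [-3.107, 0.461, 0.001]
contact_force: [-0.5, -0.3, -0.3]
grip_width: 0.0473
avgF [ 0.    0.2  -0.24] avgM [0.005 0.011 0.016] sdMz 0.021
tau7 [np.float64(0.0)]
t 25.60 tcp [0.5266 0.1472 0.0435] ty -106.86 tilt [-9.e-04  1.e-03 -1.e+00] F [-0.5  0.6  0.8] M [0.042 0.046 0.035] w 0.0471 j [-0.66  0.55  0.35  2.02 -0.31  0.62 -1.97]
turn [-0.0002  0.0003  0.    ] shift [0. 0. 0.]
clock: 26.3
tcp_pos: [0.5287, 0.1476, 0.2269]
orientation: [-3.103, 0.46, -0.007]
contact_force: [0.3, -0.4, -0.7]
grip_width: 0.0468
t 26.30 tcp [0.5287 0.1476 0.2269] ty -106.87 tilt [ 0.0048  0.0041 -1.    ] F [ 0.3 -0.4 -0.7] M [ 0.025  0.015 -0.017] w 0.0468 j [-0.77  0.29  0.47  1.89 -0.16  0.99 -2.1 ]
turn [-0.0017 -0.0011 -0.    ] shift [0. 0. 0.]
```

View pics/s9.png

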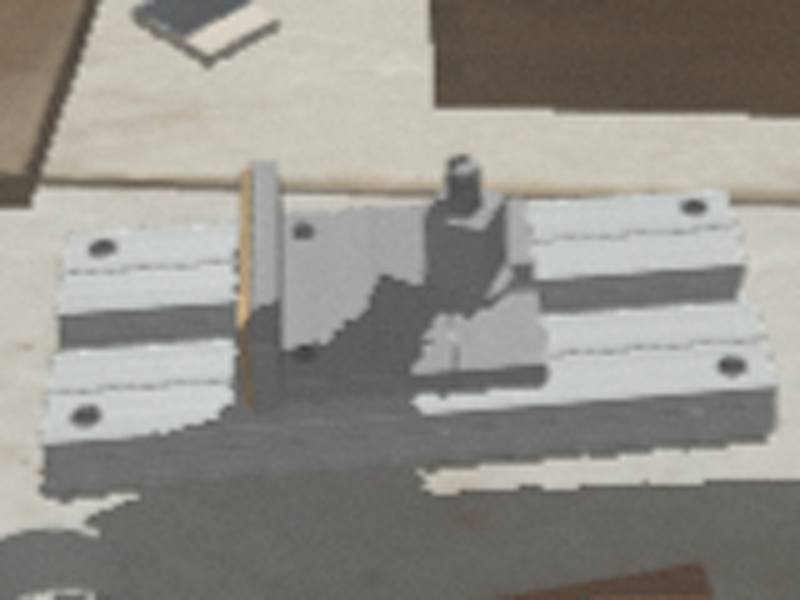

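View pics/top9.png

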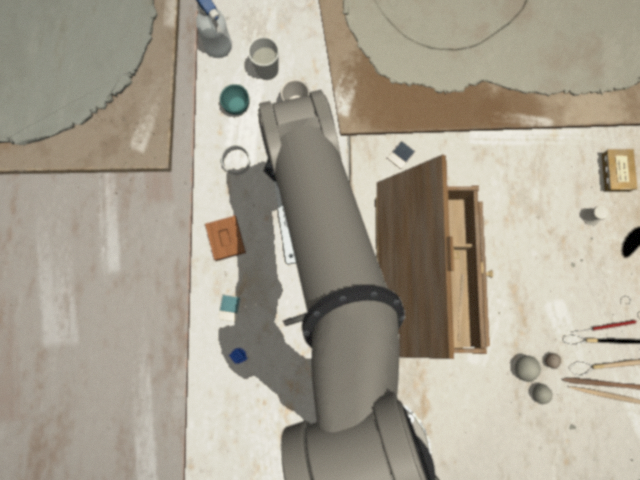

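```bash

python3 -c "
from h import *
t=lambda u,v:((u+.5)/5-.5+180,(v+.5)/5-.5+200)
a=np.radians(9.04);ex=np.array([np.cos(a),np.sin(a),0]);ey=np.array([-ex[1],ex[0],0]);c=[.5474,.1520,0]
P=onz('side',t(461,163),.088);print(P,'bed',(P-c)@ex*1000,(P-c)@ey*1000)
A=cv2.imread('pics/side0.png',0).astype(float);B=cv2.imread('pics/side9.png',0).astype(float)
def cen(im,x,y):
    w=im[y-3:y+4,x-4:x+5];d=np.clip(np.median(w)-20-w,0,None);yy,xx=np.mgrid[y-3:y+4,x-4:x+5];return ((xx*d).sum()/d.sum()).round(2),((yy*d).sum()/d.sum()).round(2)
for p in [(240,246),(200,249)]: print(cen(A,*p),cen(B,*p))
print('upright cols row 250',A[250,226:240],B[250,226:240])
print(np.abs(A-B)[310:360,160:210].mean(), np.abs(A-B)[190:215,205:240].mean(), np.abs(A-B)[325:360,370:420].mean())
"
```

```text
[0.52543305 0.14766016 0.088     ] bed -22.375993715556238 -0.8344027774772148
(np.float64(240.06), np.float64(245.88)) (np.float64(239.94), np.float64(245.88))
(np.float64(200.0), np.float64(249.08)) (np.float64(200.0), np.float64(249.09))
upright cols row 250 [161. 116. 144. 141. 131. 155. 155. 154. 152. 134. 128. 155. 155. 153.] [175. 127. 156. 153. 141. 165. 164. 166. 165. 146. 140. 163. 167. 166.]
15.218 13.700571428571429 25.832
```

```bash
python3 -c "
from bench import r
print(r.hand_in())"
```

```text
the job is handed in; nothing more can be done
None
```

I clamped the fence to the bed and handed the job in at about 26 s, well inside the 72 s limit. The one doubtful check is how tight the nut ended up.

**What I did:** I gripped the nut, lifted the bolt out of its stand and lowered the head lengthwise into the slot. I slid it into the notch until it touched the notch end at about 3 N, then backed off slightly. One continuous clockwise turn of about 272° in the same grip swung the head across the slot and screwed the nut down. I then opened the gripper and raised it clear.

**Checks that agreed:**
- **Bolt position:** the last side picture puts the bolt axis about 1–1.5 mm from home.
- **Fence:** its hole marks moved by only about 0.1 pixel, roughly 0.2 mm.
- **Bystanders:** the cutter ring and tiles look undisturbed in the last pictures.
- **Robot:** free of contact, with force readings near zero.

**Checks that disagreed or were not made:**
- **Tightening torque:** it rose through 0.09 and 0.16 N m. The last 2.7° step then averaged 0.33 N m, which is the overtight figure, with one reading near 0.40. The turn from first grip, about 0.15–0.23 rad, points instead to roughly 20–30 N of clamping. I turned back about 1° and released. I did not re-measure, so an overtight nut is not ruled out.
- **Cameras:** the two disagreed by about 2 mm across the slot. I relied on slot edges and touch.
- **Head angle:** I did not see it directly. It rests on the chamber walls stopping the head, which the nut then screwing down supports.

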